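# Fetch a weighing jar from the blocked desiccator drawer

### The arm

A 6-joint arm with a two-finger parallel gripper is mounted at the origin on a cart in front of the work surface, level with it; the furniture and walls round the work are solid. World frame = base frame: x ahead of the robot, y to its left, z up, the work surface at z = 0. Lengths are in m, angles in rad, forces in N, time in s.
With the tool pointing down it reaches from about 0.225 to 0.725 m from the base axis. Payload 3.1 kg.
Tool frame: the origin (TCP) lies at the very end of the fingers, on their centre line; the grasp point (between the pads) lies 19 mm behind it (robot.tcp_to_grasp is the z of the grasp point in the tool frame, in m); z points along the fingers, y is the line along which they close (so a half turn about z gives the same grasp; the last joint's range is limited). The gripper opens to 85 mm and grips with 20 to 120 N. Pads are 22 mm wide; open, the fingers measure 114 mm over their backs; the gripper's body (76 mm by 85 mm) begins 54 mm behind the grasp point. The pads swing forward as they close: fully open they stand 13 mm farther back than shut.
Start: joints at [1.055, 0.048, 0.099, 1.622, 0, 1.443], TCP at [0.199, 0.486, 0.197] pointing down, gripper open.
Joint ranges: [-2.91, 2.91], [-0.99, 1.94], [-1.21, 1.42], [-2.12, 2.29], [-1.49, 1.47], [-3.14, 3.14]. Speed limits (rad/s): [2.79, 2.79, 3.14, 3.14, 3.14, 3.14].

### API

Orientations are given as a rotation vector (axis times angle).
In Python, from plant import robot gives the robot as it stands. The module is installed in compiled form; this text tells all that it offers.
- The arm moves only by the tool send_rows, never from a script. Its argument "commands" is a list of rows, each an object with "rotation": the turn, a rotation vector about the tool's x, y, z in degrees, a list of three; "travel": the shift along the tool's x, y, z in cm, a list of three; "hand": the finger opening in cm, from 0 to 8.54. In form: [{"rotation": [wx, wy, wz], "travel": [tx, ty, tz], "hand": hand}, ...]. A call has 1 to 12 rows; each row is the pose to reach, as a shift and turn from the pose commanded when the call began, along the tool's axes at that moment; what a row does not reach only later rows make up. A row lasts 1/8 s, in which the tool goes at most 62.5 mm and 10.7 degrees, less where a joint would pass 70% of its speed; a pose out of reach is approached as far as the arm can. A call with a gripper value outside its range is refused whole. The fingers move at their own pace and stop on an object; "squeeze" is the grip in N (left out, the last holds). Time passes only in rows, so rows that repeat a pose let the fingers close. It gives the time, the measured TCP pose, the force, the opening and the grip force at its end, in the units of the state.
- robot.sense(): the state, without advancing time (a new reading comes with each control period).
- robot.snapshot(name): name is "scene" or "top" or "wrist"; returns the picture (420x560x3 uint8, blue, green, red); there is no depth.
- robot.camera_model(name): a dict with "fov_y" (degrees; the focal length in pixels is half the picture's height over the tangent of half this angle, whatever the lens; pixels are square), "cx", "cy" (the principal point, pixels), "camera_from_world" (4x4, takes a point from world to camera coordinates); the wrist camera has in their place "tool_from_camera" (4x4, takes a point from camera to tool coordinates, whose origin is the TCP and whose axes are the flange's). Camera axes: x right, y down, z forward; pixel columns grow to the right and rows downward; lengths in m; the calibration is good to about 2 mm. A picture is of the moment at which its call begins: read the wrist's pose just before it. camera_model takes no time and is no camera call.
- robot.finish_job(): hands the job in; it is judged then, once.
The state is a dict: "t": time; "joints": joint angles; "joint_vel": joint speeds; "tau": joint torques, N m; "eef_pos": TCP position; "ee_rot": TCP orientation; "ft_force": force on the tool from outside, world axes, zero at the start; "torque": the same for the moment, N m; "opening": finger opening in m; "finger_force": force on a finger pad.
Only numpy, scipy, OpenCV 4.12 (cv2) and the standard library are available. Lean on these libraries where they do the work, as an engineer would, in place of code of your own. Each camera call takes 0.05 s, during which the arm holds its last target. There are 200 camera calls.

### The job

The small white jar in the desiccator drawer has to go on the balance, but an amber phial and a lidded glass jar stand in the drawer's way: first move both into the steel tray, leaving the drawer shut meanwhile, then pull the drawer out and stand the white jar in the middle of the balance pan. Leave the glass vial standing in the drawer, shut the drawer fully, and stand those two back in the middle of their own coasters, the glass jar in the wide one and the phial in the narrow one. Keep everything upright.

Things in the scene. Friction and masses are not known exactly. Their poses are not given: they have to be found in the camera images.
- amber_phial: Amber glass bottle with a teal screw cap, a cylinder 43 mm in diameter, 107 mm tall over the cap. Origin: centre of its underside, z up. At the start it stands in the narrow coaster. Its straight glass body reaches from 4 to 66 mm above its underside, the cap (about 28 mm in diameter) from 88 mm up. It can be taken from above by the body.
- stopper_jar: Clear glass jar of rubber bits with a white lid, 68 mm tall; the glass is 64 mm in diameter from 5 to 40 mm above its underside and draws in to 55 mm at the neck (56 mm up), the lid above it is 60 mm in diameter. It can be taken from above by the glass, below 40 mm. Origin: centre of its underside, z up. At the start it stands in the wide coaster.
- white_jar: Small white plastic jar with a lid, 40 mm in diameter (38 at the foot), 57 mm tall. Origin: centre of its underside, z up. Stands loose in the left or right front bay of the drawer, seen (shaded grey) through the cabinet's clear top. With the drawer out, take it from above by its upper half, fingers to its left and right (along the drawer's y).
- glass_vial: Glass sample vial with a black cap, 22 mm in diameter, 45 mm tall. Origin: centre of its underside, z up. Stands loose in the other front bay of the drawer and stays there.
- wide_coaster: Fixed round black rubber coaster in front of the drawer, outer diameter 86 mm, 10 mm high, with a recess 78 mm in diameter whose floor is 4 mm above the bench. Origin: centre of its underside.
- narrow_coaster: Fixed round black rubber coaster in front of the drawer, outer diameter 64 mm, 10 mm high, with a recess 56 mm in diameter whose floor is 4 mm above the bench. Origin: centre of its underside. The two coasters lie 140 mm apart, side by side; which is left and which right changes.
- tray: Fixed shallow steel tray, open at the top, 248 mm along its x and 148 mm along its y, floor 2 mm thick, rim 17 mm high. Origin: centre of its underside. It lies on one side of the cabinet (left or right), the balance on the other. There is room for phial and glass jar side by side along its x, for example 62 mm to either side of its centre.
- balance: Fixed white laboratory balance with a round steel pan 110 mm in diameter; the pan's top is 58 mm above the bench. Origin: on the bench, straight under the pan's centre; the console lies towards its -x (towards the robot).
- drawer (a joint): Drawer of the fixed clear desiccator cabinet (250 wide, 180 deep, 96 high; clear top): 0 = shut, 0.15 m = fully out. About 1.5 N of friction; stays where left. Its floor is 23 mm above the bench, the low side walls, back and middle divider reach 44 mm, the white front 91 mm. Two front bays, 113 x 113 mm; out by 0.14 m they lie clear of the top. Things on the coasters stop it after 20 mm.
- drawer_handle (a point): Middle of the drawer's level steel bar handle: 12 mm thick, 100 mm long (75 mm free between its posts), 78 mm above the bench. Moves with the drawer. x points into the cabinet (opening is -x), y along the bar to the left, z up. Drawer front 40 mm along +x; front bays 46 to 159 mm along +x, either side of y = 0. Can be gripped from above, one finger before, one behind the bar.
Mind the look-alikes: they are no part of the job. What is shaped like the wide_coaster but blue or red is not meant. Leave any yellow look-alike of the stopper_jar alone.

How it is judged:
On the way, in this order (a step that is already met when the one before it is completed fails the run):
1. the phial and the glass jar stand in the steel tray and the drawer is still shut (x of amber_phial in the frame of tray between -0.105 and 0.105 m and y of amber_phial in the frame of tray between -0.055 and 0.055 m and z of amber_phial in the frame of tray between -0.002 and 0.006 m and angle between each of amber_phial, stopper_jar's own z axis and vertical below 0.12 rad and x of stopper_jar in the frame of tray between -0.105 and 0.105 m and y of stopper_jar in the frame of tray between -0.055 and 0.055 m and z of stopper_jar in the frame of tray between -0.002 and 0.006 m and value of joint drawer below 0.02 m), for 0.2 s.
2. the drawer is pulled out (value of joint drawer above 0.08 m), for 0.1 s.
3. the white jar stands on the balance pan (horizontal distance between white_jar and balance below 0.015 m and z of white_jar in the frame of balance between 0.055 and 0.062 m and angle between white_jar's own z axis and vertical below 0.12 rad and linear speed of white_jar below 0.02 m/s), for 0.2 s.
At the end, for the whole second after the job is handed in: All upright, released and at rest: white jar on the pan within 15 mm of its centre; drawer shut to 8 mm, glass vial standing in it; lidded glass jar down in the wide coaster, amber phial in the narrow one, each within 12 mm of its centre (all of step 3 and horizontal distance between stopper_jar and wide_coaster below 0.012 m and z of stopper_jar in the frame of wide_coaster between 0.002 and 0.0065 m and angle between each of stopper_jar, amber_phial, glass_vial's own z axis and vertical below 0.12 rad and linear speed of each of stopper_jar, amber_phial, glass_vial below 0.02 m/s and horizontal distance between amber_phial and narrow_coaster below 0.012 m and z of amber_phial in the frame of narrow_coaster between 0.002 and 0.0065 m and x of glass_vial in the frame of drawer_handle between 0.05 and 0.158 m and y of glass_vial in the frame of drawer_handle between -0.11 and 0.11 m and height (world z) of glass_vial between 0.018 and 0.03 m and value of joint drawer below 0.008 m); the robot touches nothing.
It fails at once if the amber phial is tipped over (angle between amber_phial's own z axis and vertical above 0.7 rad).
It fails at once if the lidded glass jar is tipped over (angle between stopper_jar's own z axis and vertical above 0.7 rad).
It fails at once if the white jar is tipped over (angle between white_jar's own z axis and vertical above 0.7 rad).
It fails at once if the glass vial is tipped over (angle between glass_vial's own z axis and vertical above 0.7 rad).
It also fails if it takes over 136 s, if anything falls off the work surface, if the arm or the gripper's body presses on something with over 40 N, if the wrist force passes 120 N, or if a joint passes its speed limit or range.

## Working session

There is one attempt and no reset: what is moved stays moved. The work goes in short steps, Python scripts to look and compute and a tool call to move; the robot and the scene stay as the last step left them, time stands still between calls to the robot, and variables do not carry over. Pictures are saved under pics/ and viewed, at most 14 in all, crops included, and the job is handed in when it is done.

Besides the shell and the picture viewer there is one more tool, called by a JSON object that holds its "name" and its "arguments". send_rows: Moves the arm, as the interface text tells. Its arguments: {"type":"object","properties":{"commands":{"type":"array"},"squeeze":{"type":"number"}},"required":["commands"]}

```bash
mkdir -p pics; python3 - <<'E'
from plant import robot
import cv2,numpy as np
s=robot.sense();print({k:np.round(v,3) for k,v in s.items()}, robot.tcp_to_grasp)
for n in("scene","top"):
    cv2.imwrite(f"pics/{n}0.png",cv2.resize(robot.snapshot(n),(800,600),interpolation=cv2.INTER_CUBIC))
for n in("scene","top","wrist"):print(n,robot.camera_model(n))
E
```

```text
{'t': np.float64(0.0), 'joints': array([ 1.055,  0.049,  0.098,  1.622, -0.   ,  1.443]), 'joint_vel': array([ 0.   , -0.   ,  0.   , -0.001,  0.001,  0.001]), 'tau': array([ 0.0000e+00, -3.3878e+01,  3.2001e+01,  2.0000e-02,  0.0000e+00,
        0.0000e+00]), 'eef_pos': array([0.198, 0.485, 0.196]), 'ee_rot': array([-0.605, -3.082,  0.004]), 'ft_force': array([0.867, 0.109, 0.772]), 'torque': array([0.007, 0.01 , 0.016]), 'finger_force': np.float64(0.0), 'opening': np.float64(0.085)} -0.0187
scene {'fov_y': 48.73552676417988, 'cx': 283.6652221364944, 'cy': 203.62153551245396, 'camera_from_world': array([[ 0.48494126, -0.87450059, -0.00898351, -0.31817586],
       [-0.58855174, -0.31874021, -0.74297478,  0.34608004],
       [ 0.64686848,  0.36558638, -0.66925912,  1.12355804],
       [ 0.        ,  0.        ,  0.        ,  1.        ]])}
top {'fov_y': 51.25729671982, 'cx': 284.3981148160772, 'cy': 212.2329470902195, 'camera_from_world': array([[-7.98630374e-04, -9.99954439e-01, -9.51218207e-03,
        -5.82749799e-02],
       [-9.97251931e-01,  1.50106929e-03, -7.40697784e-02,
         5.46686961e-01],
       [ 7.40806822e-02,  9.42688756e-03, -9.97207695e-01,
         1.42129137e+00],
       [ 0.00000000e+00,  0.00000000e+00,  0.00000000e+00,
         1.00000000e+00]])}
wrist {'fov_y': 66.54388151308859, 'cx': 282.3061085565269, 'cy': 207.35389218441134, 'tool_from_camera': array([[-8.77386437e-04, -9.45901367e-01, -3.24453131e-01,
         8.33472348e-02],
       [ 9.99999607e-01, -7.88732541e-04, -4.04751537e-04,
         1.20678228e-03],
       [ 1.26948290e-04, -3.24453359e-01,  9.45901687e-01,
        -1.77013377e-01],
       [ 0.00000000e+00,  0.00000000e+00,  0.00000000e+00,
         1.00000000e+00]])}
```

View pics/top0.png

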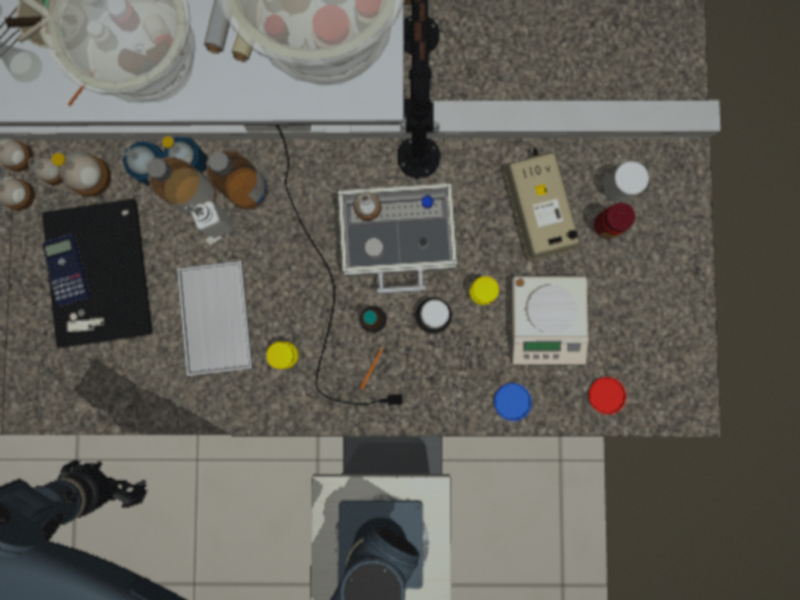

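View pics/scene0.png

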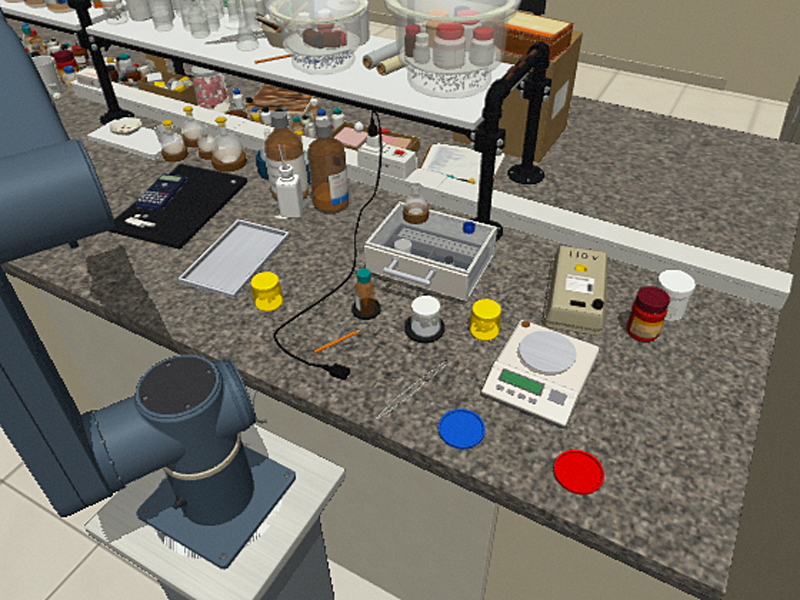

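The top view (800x600) shows these candidates:
- **Phial:** teal cap at (372,317).
- **Glass jar:** white lid at (434,314). The yellow look-alikes at (484,290) and (282,355) are not meant, and the white-capped jar at (631,178) is on the far right.
- **White jar:** grey at (374,247), with the vial at (423,242). The brown bottle at (367,205) is another object.
- **Coasters:** black ones under the phial and jar. Blue (513,402) and red (607,395) are not meant.
- **Tray and pan:** tray at (215,318), pan at (550,309).

Next I'll work out the positions and check with a close crop.

```bash
cat > h.py <<'E'
from plant import robot
import cv2,numpy as np
from scipy.spatial.transform import Rotation as R
def tool():
    s=robot.sense();T=np.eye(4);T[:3,:3]=R.from_rotvec(s["ee_rot"]).as_matrix();T[:3,3]=s["eef_pos"];return T
def cam(name,T=None):
    m=robot.camera_model(name);f=210/np.tan(np.radians(m["fov_y"]/2))
    W=np.linalg.inv(m["camera_from_world"]) if name!="wrist" else (tool() if T is None else T)@m["tool_from_camera"]
    return W,f,m["cx"],m["cy"]
def pix(name,u,v,z,T=None):
    W,f,cx,cy=cam(name,T);d=W[:3,:3]@np.array([(u-cx)/f,(v-cy)/f,1]);o=W[:3,3]
    return o+d*(z-o[2])/d[2]
def proj(name,p,T=None):
    W,f,cx,cy=cam(name,T);c=np.linalg.inv(W)@np.append(p,1);return f*c[0]/c[2]+cx,f*c[1]/c[2]+cy
def down(yaw): # tool z down, tool y (closing line) at angle yaw from world y -> choose nearest half turn
    return R.from_euler("z",yaw)*R.from_rotvec([np.pi,0,0])
def go(*targets):
    """targets: (x,y,z,angle of closing line from world x, deg); prints travel cm / rotation deg from the present pose"""
    T=tool();R0=R.from_matrix(T[:3,:3])
    for x,y,z,a in targets:
        c=[]
        for k in(0,180):
            a_=np.radians(a+k);yv=np.array([np.cos(a_),np.sin(a_),0]);zv=np.array([0,0,-1.]);xv=np.cross(yv,zv)
            c.append((R0.inv()*R.from_matrix(np.c_[xv,yv,zv])).as_rotvec(degrees=True))
        c.sort(key=np.linalg.norm)
        print("travel",np.round(R0.inv().apply(np.array([x,y,z])-T[:3,3])*100,2),"rot",np.round(c[0],1),"alt",np.round(c[1],0))
E
python3 - <<'E'
from h import *
k=.7
for n,(u,v,z) in dict(phial_cap=(372,317,.111),jar_lid=(434,314,.072),handleL=(379,289,.078),handleR=(425,286,.078),frontL=(344,272,.091),frontR=(455,265,.091),backL=(340,191,.096),backR=(450,185,.096),white=(374,247,.08),vial=(423,242,.068),trayc=(215,318,.017),tTL=(179,269,.017),tTR=(241,262,.017),tBL=(187,374,.017),tBR=(250,367,.017),pan=(550,309,.058),yel1=(484,290,.06),yel2=(282,355,.06)).items():
    print(n,np.round(pix("top",u*k,v*k,z),3))
im=robot.snapshot("top");print(tool().round(3))
cv2.imwrite("pics/top1.png",cv2.resize(im[125:275,115:420],None,fx=2.6,fy=2.6,interpolation=cv2.INTER_CUBIC))
E
```

```text
phial_cap [0.51  0.014 0.111]
jar_lid [ 0.519 -0.121  0.072]
handleL [0.574 0.001 0.078]
handleR [ 0.58  -0.101  0.078]
frontL [0.61  0.077 0.091]
frontR [ 0.625 -0.167  0.091]
backL [0.79  0.087 0.096]
backR [ 0.803 -0.157  0.096]
white [0.668 0.012 0.08 ]
vial [ 0.681 -0.097  0.068]
trayc [0.513 0.383 0.017]
tTL [0.627 0.47  0.017]
tTR [0.644 0.326 0.017]
tBL [0.384 0.445 0.017]
tBR [0.4   0.3   0.017]
pan [ 0.53  -0.381  0.058]
yel1 [ 0.573 -0.234  0.06 ]
yel2 [0.428 0.218 0.06 ]
[[-0.926  0.378 -0.001  0.198]
 [ 0.378  0.926 -0.002  0.486]
 [ 0.    -0.002 -1.     0.196]
 [ 0.     0.     0.     1.   ]]
```

View pics/top1.png

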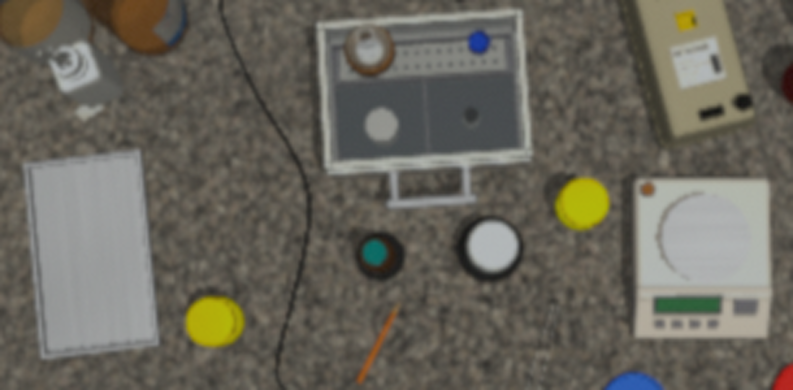

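The crop agrees with that choice: phial cap at (375,252), glass jar's white lid at (492,246), white jar in the left bay at (381,125), vial in the right bay at (471,116). I'll hover there to measure with the wrist camera.

```bash
python3 - <<'E'
from h import *
go((.46,-.05,.26,93.5))
E
```

```text
travel [-44.48 -39.69  -6.29] rot [ -0.1  -0.  -25.7] alt [ -0.   0. 154.]
```

{"name": "send_rows", "arguments": {"commands": [{"rotation":[0,0,-10],"travel":[-5,-4,-6.3],"hand":8.5},{"rotation":[0,0,-20],"travel":[-10,-8,-6.3],"hand":8.5},{"rotation":[0,0,-25.7],"travel":[-44.5,-39.7,-6.3],"hand":8.5},{"rotation":[0,0,-25.7],"travel":[-44.5,-39.7,-6.3],"hand":8.5},{"rotation":[0,0,-25.7],"travel":[-44.5,-39.7,-6.3],"hand":8.5},{"rotation":[0,0,-25.7],"travel":[-44.5,-39.7,-6.3],"hand":8.5},{"rotation":[0,0,-25.7],"travel":[-44.5,-39.7,-6.3],"hand":8.5},{"rotation":[0,0,-25.7],"travel":[-44.5,-39.7,-6.3],"hand":8.5},{"rotation":[0,0,-25.7],"travel":[-44.5,-39.7,-6.3],"hand":8.5},{"rotation":[0,0,-25.7],"travel":[-44.5,-39.7,-6.3],"hand":8.5},{"rotation":[0,0,-25.7],"travel":[-44.5,-39.7,-6.3],"hand":8.5},{"rotation":[0,0,-25.7],"travel":[-44.5,-39.7,-6.3],"hand":8.5}]}}

```text
t: 1.65
eef_pos: [0.4599, -0.0495, 0.2601]
ee_rot: [0.094, -3.139, -0.001]
ft_force: [0.2, 0.2, 0.0]
opening: 0.0854
finger_force: 0.0
```

```bash
python3 - <<'E'
from h import *
T=tool();np.save("T1.npy",T);im=robot.snapshot("wrist");print(T.round(4))
cv2.imwrite("pics/w1.png",cv2.resize(im,(800,600),interpolation=cv2.INTER_CUBIC));cv2.imwrite("w1raw.png",im)
E
```

```text
[[-9.982e-01 -6.000e-02 -1.300e-03  4.599e-01]
 [-6.000e-02  9.982e-01  9.000e-04 -4.950e-02]
 [ 1.300e-03  1.000e-03 -1.000e+00  2.601e-01]
 [ 0.000e+00  0.000e+00  0.000e+00  1.000e+00]]
```

View pics/w1.png

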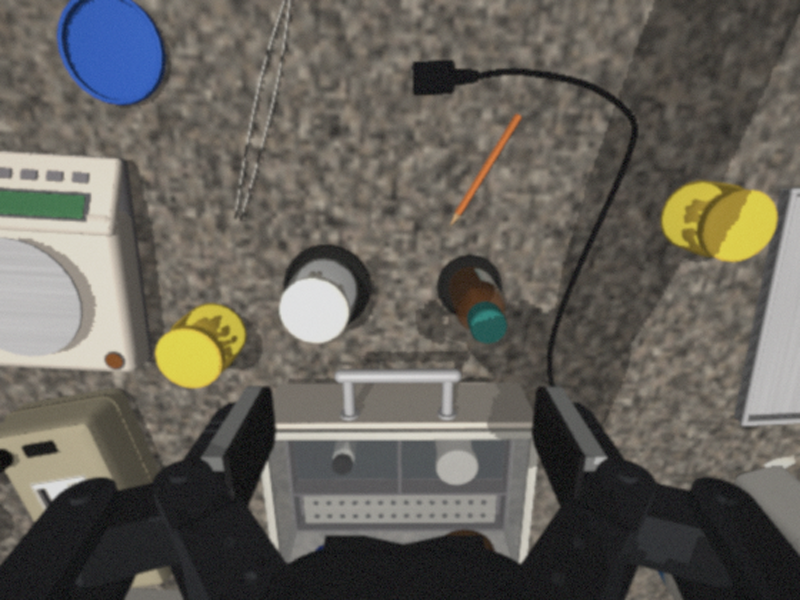

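The wrist view shows the jar lid at (318,309), phial cap at (488,323), jar coaster edges about x 284 to 370 and top 245, phial coaster edges x 438 to 502 and top 257, and the handle bar from (340,377) to (458,377). The white jar's lid is at (457,465) and the vial's at (343,460).

```bash
python3 - <<'E'
from h import *
T=np.load("T1.npy");k=.7
P=lambda u,v,z:pix("wrist",u*k,v*k,z,T).round(4)
for n,a in dict(cap=(488,323,.111),lid=(318,309,.072),cjL=(284,290,.01),cjR=(370,290,.01),cjT=(326,245,.01),cpL=(438,290,.01),cpR=(502,290,.01),cpT=(469,257,.01),hL=(458,377,.078),hR=(340,377,.078),white=(457,465,.08),vial=(343,460,.068)).items(): print(n,P(*a))
# coaster outline prediction for view
im=cv2.imread("w1raw.png");c=im[160:300,180:370];cv2.imwrite("pics/w1c.png",cv2.resize(c,None,fx=4,fy=4,interpolation=cv2.INTER_CUBIC))
E
```

```text
cap [0.5064 0.0195 0.111 ]
lid [ 0.5176 -0.1179  0.072 ]
cjL [ 0.5234 -0.1621  0.01  ]
cjR [ 0.5185 -0.0778  0.01  ]
cjT [ 0.4759 -0.1211  0.01  ]
cpL [ 0.5145 -0.0111  0.01  ]
cpR [0.5108 0.0517 0.01  ]
cpT [0.4796 0.0158 0.01  ]
hL [0.5722 0.0066 0.078 ]
hR [ 0.5784 -0.0975  0.078 ]
white [0.6643 0.0144 0.08  ]
vial [ 0.6746 -0.0945  0.068 ]
```

View pics/w1c.png

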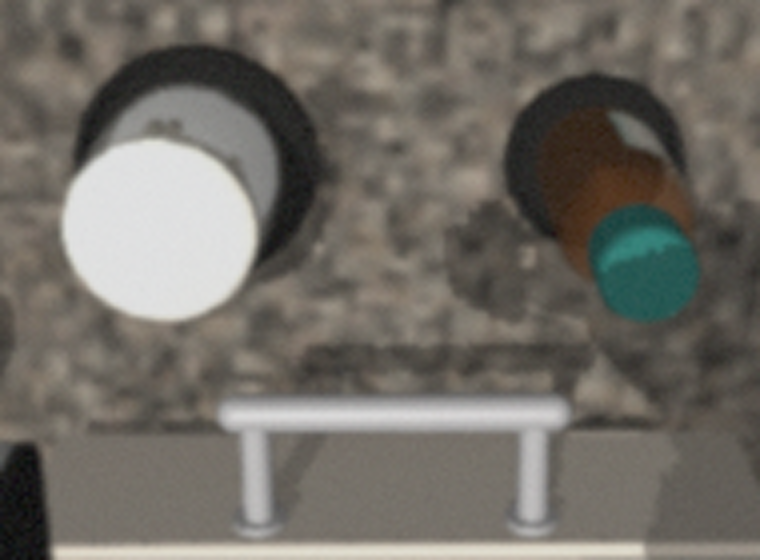

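```bash
python3 - <<'E'
from h import *
from scipy.optimize import least_squares
T=np.load("T1.npy")
def ext(c,r,z):
    a=np.linspace(0,2*np.pi,120);p=np.array([proj("wrist",[c[0]+r*np.cos(t),c[1]+r*np.sin(t),z],T) for t in a])
    p=(p-[180,160])*4;return p[:,0].min(),p[:,0].max(),p[:,1].min(),p[:,1].max()
def fit(r,z,o,x0):
    f=lambda c:[e-q for e,q in zip(ext(c,r,z),o) if q is not None]
    s=least_squares(f,x0,diff_step=1e-3);print(s.x.round(4),np.round(s.fun,1))
fit(.030,.072,(63,257,137,322),[.52,-.12])
fit(.014,.111,(590,699,None,322),[.51,.017])
fit(.043,.010,(77,318,45,None),[.52,-.12])
fit(.032,.010,(506,686,74,None),[.51,.017])
P=lambda u,v,z:pix("wrist",u/4+180,v/4+160,z,T).round(4)
print(P(219,412,.078),P(569,412,.078))
E
```

```text
[ 0.5199 -0.121 ] [-1.6  1.6  0.4 -0.4]
[0.5098 0.0194] [ 3.6 -3.6 -0.1]Traceback (most recent call last):
  File "<stdin>", line 12, in <module>
  File "<stdin>", line 9, in fit
    return func(*args, **kwargs)
    vector_fun = VectorFunction(
        fun_wrapped,
    ...<6 lines>...
        workers=workers
    )
    self._update_fun()
    ~~~~~~~~~~~~~~~~^^
    self.f = self.fun_wrapped(xp_copy(self.x))
             ~~~~~~~~~~~~~~~~^^^^^^^^^^^^^^^^^
    return np.atleast_1d(self.fun(x))
                         ~~~~~~~~^^^
    return self.f(x, *self.args, **self.kwargs)
           ~~~~~~^^^^^^^^^^^^^^^^^^^^^^^^^^^^^^
  File "<stdin>", line 8, in <lambda>
  File "<stdin>", line 5, in ext
  File "h.py", line 14, in proj
    W,f,cx,cy=cam(name,T);c=np.linalg.inv(W)@np.append(p,1);return f*c[0]/c[2]+cx,f*c[1]/c[2]+cy
              ~~~^^^^^^^^
  File "h.py", line 7, in cam
    m=robot.camera_model(name);f=210/np.tan(np.radians(m["fov_y"]/2))
ValueError: time passes only in moves, steps and waits
```

```bash
python3 - <<'E'
s=open("h.py").read()
s=s.replace("def tool():","import functools\n@functools.cache\ndef model(n): return robot.camera_model(n)\ndef tool():").replace('m=robot.camera_model(name)','m=model(name)')
s+='''
from scipy.optimize import least_squares
def fit(r,z,o,x0,T,off=(0,0),sc=1,name="wrist"):
    """circle centre from image extents (umin,umax,vmin,vmax; None = unknown) in a crop"""
    a=np.linspace(0,2*np.pi,120)
    def f(c):
        p=(np.array([proj(name,[c[0]+r*np.cos(t),c[1]+r*np.sin(t),z],T) for t in a])-off)*sc
        e=p[:,0].min(),p[:,0].max(),p[:,1].min(),p[:,1].max();return [i-q for i,q in zip(e,o) if q is not None]
    s=least_squares(f,x0,diff_step=1e-3);print(s.x.round(4),np.round(s.fun,1));return s.x
'''
open("h.py","w").write(s)
E
python3 - <<'E'
from h import *
T=np.load("T1.npy");k=dict(T=T,off=(180,160),sc=4)
fit(.043,.010,(77,318,45,None),[.52,-.12],**k)
fit(.032,.010,(506,686,74,None),[.51,.017],**k)
P=lambda u,v,z:pix("wrist",u/4+180,v/4+160,z,T).round(4)
print(P(219,412,.078),P(569,412,.078))
go((.510,.018,.12,93.5),(.510,.018,.041,93.5))
E
```

```text
[ 0.5186 -0.1192] [-2.5  2.5  0.2]
[0.5094 0.02  ] [-1.5  1.5  0.1]
[ 0.5773 -0.1016  0.078 ] [0.5708 0.0085 0.078 ]
travel [-5.42  6.37 14.04] rot [ 0. -0.  0.] alt [   0.    0. -180.]
travel [-5.43  6.36 21.94] rot [ 0. -0.  0.] alt [   0.    0. -180.]
```

{"name": "send_rows", "arguments": {"commands": [{"rotation":[0,0,0],"travel":[-2.7,3.2,2],"hand":8.5},{"rotation":[0,0,0],"travel":[-5.4,6.4,4],"hand":8.5},{"rotation":[0,0,0],"travel":[-5.4,6.4,9],"hand":8.5},{"rotation":[0,0,0],"travel":[-5.4,6.4,14],"hand":8.5},{"rotation":[0,0,0],"travel":[-5.4,6.4,18],"hand":8.5},{"rotation":[0,0,0],"travel":[-5.4,6.4,20.5],"hand":8.5},{"rotation":[0,0,0],"travel":[-5.4,6.4,21.8],"hand":8.5},{"rotation":[0,0,0],"travel":[-5.4,6.4,21.9],"hand":8.5},{"rotation":[0,0,0],"travel":[-5.4,6.4,21.9],"hand":6},{"rotation":[0,0,0],"travel":[-5.4,6.4,21.9],"hand":5},{"rotation":[0,0,0],"travel":[-5.4,6.4,21.9],"hand":3.5},{"rotation":[0,0,0],"travel":[-5.4,6.4,21.9],"hand":3.5}], "squeeze": 40}}

```text
t: 3.2
eef_pos: [0.5112, 0.0173, 0.0424]
ee_rot: [-0.095, 3.138, 0.0]
ft_force: [-0.7, 0.2, 3.0]
opening: 0.035
finger_force: 5.1
```

```bash
python3 - <<'E'
from h import *
s=robot.sense();print(s["eef_pos"].round(4),s["opening"],s["finger_force"],s["ft_force"].round(2),s["t"])
T=tool();im=robot.snapshot("wrist")
cv2.imwrite("pics/w2.png",cv2.resize(im,(560,420)))
go((.450,.378,.15,93.5))
E
```

```text
[0.5112 0.0173 0.0424] 0.035042656977240835 5.106057511002291 [-0.69  0.16  3.04] 3.2
travel [  3.9   36.37 -10.77] rot [ 0.   0.1 -0. ] alt [  0.  -0. 180.]
```

View pics/w2.png

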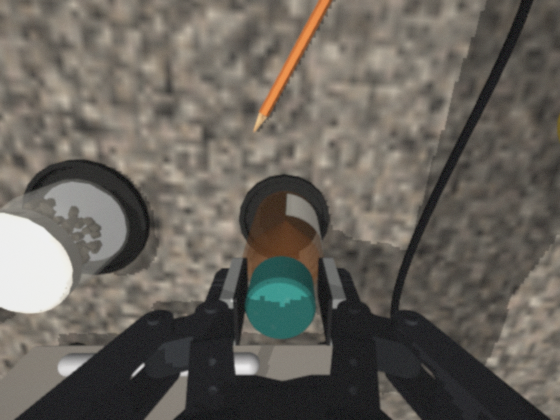

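The fingers are at 35 mm, which is less than the 43 mm body. The phial stands upright in its coaster between them, with the cap at (281,298). I'll check the geometry before lifting.

```bash
python3 - <<'E'
from h import *
T=tool()
for n,p in dict(cap=(.51,.0194,.111),coaster=(.5094,.02,.01),grasp=T[:3,3]-T[:3,2]*.0187,tcp=T[:3,3]).items(): print(n,np.round(proj("wrist",p,T),1))
fit(.014,.111,(246,315,None,339),[.51,.017],T)
fit(.032,.010,(240,328,176,None),[.51,.017],T)
im=robot.snapshot("wrist");cv2.imwrite("pics/w2c.png",cv2.resize(im[160:360,190:380],None,fx=3,fy=3,interpolation=cv2.INTER_CUBIC))
E
```

```text
cap [285.4 312.1]
coaster [285.  219.9]
grasp [280.7 256.3]
tcp [280.9 241.9]
[0.5095 0.0174] [-0.3  0.3  0. ]
[0.51   0.0193] [-1.6  1.6  0.1]
```

View pics/w2c.png

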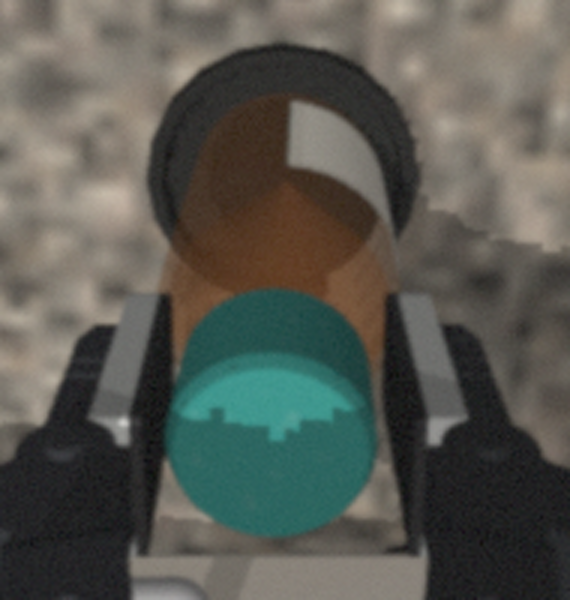

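{"name": "send_rows", "arguments": {"commands": [{"rotation":[0,0,0],"travel":[0,0,0],"hand":2.5},{"rotation":[0,0,0],"travel":[0,0,0],"hand":2.5},{"rotation":[0,0,0],"travel":[0,0,0],"hand":2.5}]}}

```text
t: 3.68
eef_pos: [0.5114, 0.0174, 0.0427]
ee_rot: [-0.095, 3.138, 0.0]
ft_force: [-0.4, 1.1, 5.7]
opening: 0.0322
finger_force: 37.2
```

{"name": "send_rows", "arguments": {"commands": [{"rotation":[0,0,0],"travel":[0,0,0],"hand":6},{"rotation":[0,0,0],"travel":[0,0,0],"hand":6},{"rotation":[0,0,0],"travel":[0,0,0.1],"hand":6},{"rotation":[0,0,0],"travel":[0,0,0.1],"hand":6},{"rotation":[0,0,0],"travel":[0,0,0.1],"hand":6}]}}

```text
t: 4.3
eef_pos: [0.5102, 0.0173, 0.0402]
ee_rot: [0.095, -3.14, -0.0]
ft_force: [-0.8, 0.2, 0.4]
opening: 0.0601
finger_force: 0.0
```

```bash
python3 - <<'E'
from h import *
s=robot.sense();print(s["eef_pos"].round(4),s["opening"],s["finger_force"],s["ft_force"].round(2),s["t"])
im=robot.snapshot("scene");u,v=map(int,proj("scene",(.51,.02,.06)))
cv2.imwrite("pics/s2.png",cv2.resize(im[v-60:v+50,u-70:u+70],None,fx=5,fy=5,interpolation=cv2.INTER_CUBIC))
E
```

```text
[0.5102 0.0173 0.0402] 0.060141651345585585 0.0 [-0.84  0.21  0.37] 4.3
```

View pics/s2.png

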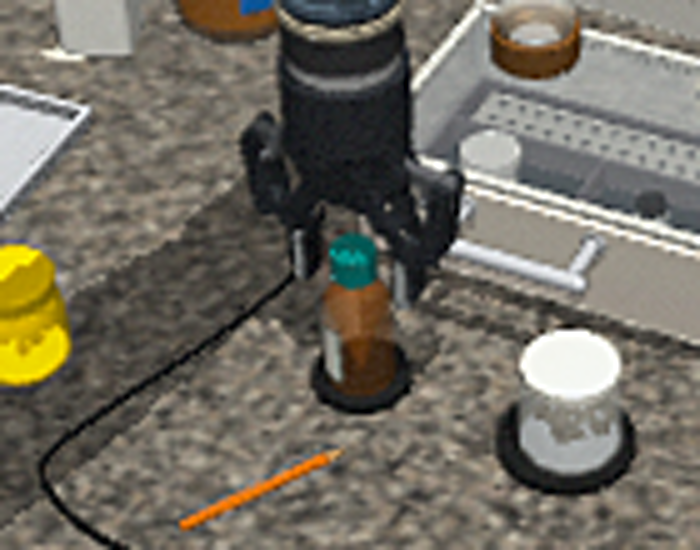

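The scene view shows the fingertips at shoulder height, with a clear gap between palm and cap. The real fingertips are therefore well behind the reported TCP, and I'll quantify that.

```bash
python3 - <<'E'
from h import *
T=tool();u,v=map(int,proj("scene",(.51,.02,.06)))
m=np.array([353,291])/5+[u-70,v-60]
for z in (.04,.05,.06,.07,.08,.09):print(z,np.round((np.array(proj("scene",(T[0,3],T[1,3],z)))-[u-70,v-60])*5))
for n,p in dict(capTop=(.51,.018,.111),base=(.51,.018,.004)).items():print(n,np.round((np.array(proj("scene",p))-[u-70,v-60])*5))
for s in(1,-1):
  for z in(-.01,-.03,-.04):print(s,z,np.round((np.array(proj("scene",(T@[0,s*.03,z,1])[:3]))-[u-70,v-60])*5))
E
```

```text
0.04 [359. 330.]
0.05 [358. 318.]
0.06 [357. 306.]
0.07 [356. 294.]
0.08 [356. 281.]
0.09 [355. 269.]
capTop [352. 242.]
base [361. 372.]
1 -0.01 [315. 304.]
1 -0.03 [313. 280.]
1 -0.04 [312. 267.]
-1 -0.01 [401. 332.]
-1 -0.03 [400. 307.]
-1 -0.04 [400. 295.]
```

{"name": "send_rows", "arguments": {"commands": [{"rotation":[0,0,0],"travel":[0,0.1,1],"hand":6.5},{"rotation":[0,0,0],"travel":[0,0.1,1.6],"hand":6.5},{"rotation":[0,0,0],"travel":[0,0.1,2],"hand":6.5},{"rotation":[0,0,0],"travel":[0,0.1,2],"hand":6.5},{"rotation":[0,0,0],"travel":[0,0.1,2],"hand":4},{"rotation":[0,0,0],"travel":[0,0.1,2],"hand":3},{"rotation":[0,0,0],"travel":[0,0.1,2],"hand":3},{"rotation":[0,0,0],"travel":[0,0.1,2],"hand":3}]}}

```text
t: 5.35
eef_pos: [0.5108, 0.0184, 0.021]
ee_rot: [-0.095, 3.139, -0.0]
ft_force: [-0.4, 0.8, 1.7]
opening: 0.0409
finger_force: 40.7
```

```bash
python3 - <<'E'
from h import *
s=robot.sense();print(s["eef_pos"].round(4),s["opening"],s["finger_force"],s["ft_force"].round(2),s["t"])
im=robot.snapshot("wrist");c=cv2.resize(im[160:360,190:380],None,fx=3,fy=3,interpolation=cv2.INTER_CUBIC)
cv2.imwrite("pics/w3.png",c)
E
```

```text
[0.5108 0.0184 0.021 ] 0.04088116583468867 40.658670956036076 [-0.39  0.79  1.74] 5.35
```

View pics/w3.png

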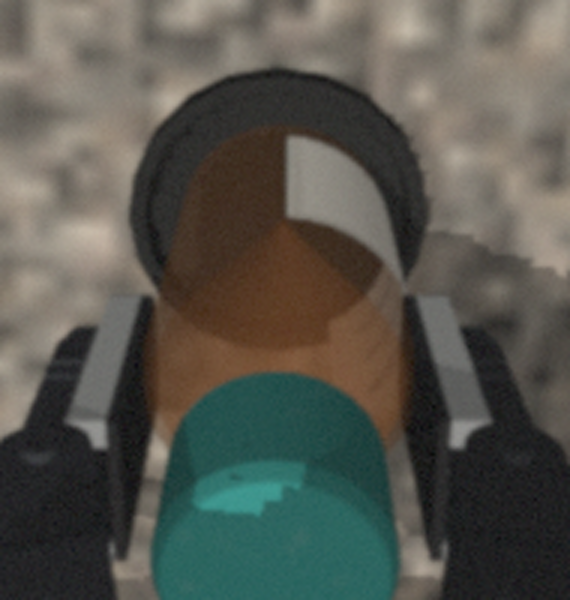

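The phial is gripped on its body (41 mm at 40 N). I'll lift it and carry it to the far half of the tray.

{"name": "send_rows", "arguments": {"commands": [{"rotation":[0,0,0],"travel":[0,0,-1],"hand":3},{"rotation":[0,0,0],"travel":[0,0,-4],"hand":3},{"rotation":[0,0,0],"travel":[0,0,-8],"hand":3},{"rotation":[0,0,0],"travel":[-0.5,2,-10],"hand":3},{"rotation":[0,0,0],"travel":[-1.6,7,-10],"hand":3},{"rotation":[0,0,0],"travel":[-2.7,12,-10],"hand":3},{"rotation":[0,0,0],"travel":[-4,17.5,-10],"hand":3},{"rotation":[0,0,0],"travel":[-5.2,23,-10],"hand":3},{"rotation":[0,0,0],"travel":[-6.5,28.5,-10],"hand":3},{"rotation":[0,0,0],"travel":[-7.6,33.5,-10],"hand":3},{"rotation":[0,0,0],"travel":[-8.2,36.2,-10],"hand":3},{"rotation":[0,0,0],"travel":[-8.4,36.8,-10],"hand":3}]}}

```text
t: 6.9
eef_pos: [0.5711, 0.3924, 0.1195]
ee_rot: [0.099, -3.139, 0.001]
ft_force: [0.8, -0.2, -0.8]
opening: 0.0407
finger_force: 40.6
```

```bash
python3 - <<'E'
from h import *
s=robot.sense();print(s["eef_pos"].round(4),s["opening"],s["finger_force"],s["ft_force"].round(2),s["t"])
im=robot.snapshot("scene");u,v=map(int,proj("scene",(.53,.385,.05)))
cv2.imwrite("pics/s3.png",cv2.resize(im[v-80:v+60,u-90:u+90],None,fx=4,fy=4,interpolation=cv2.INTER_CUBIC))
go((.572,.391,.020,93.5))
E
```

```text
[0.5711 0.3924 0.1195] 0.040694341723629714 40.627039085375145 [ 0.81 -0.2  -0.81] 6.9
travel [-0.06 -0.08  9.96] rot [-0.  -0.1  0.1] alt [   0.   -0. -180.]
```

View pics/s3.png

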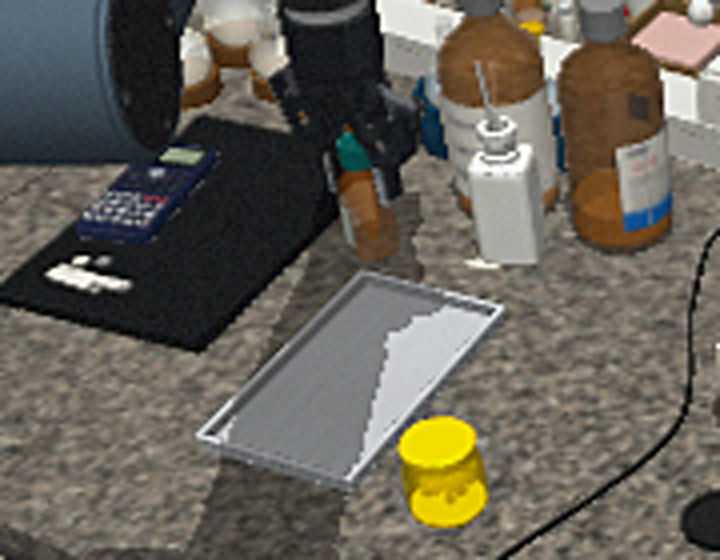

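The phial is held upright over the far end of the tray. Lowering it.

{"name": "send_rows", "arguments": {"commands": [{"rotation":[0,0,0],"travel":[0,0,4],"hand":3},{"rotation":[0,0,0],"travel":[0,0,7.5],"hand":3},{"rotation":[0,0,0],"travel":[0,0,9.2],"hand":3},{"rotation":[0,0,0],"travel":[0,0,9.7],"hand":3},{"rotation":[0,0,0],"travel":[0,0,10],"hand":3},{"rotation":[0,0,0],"travel":[0,0,10.1],"hand":3},{"rotation":[0,0,0],"travel":[0,0,10.1],"hand":3}]}}

```text
t: 7.82
eef_pos: [0.5726, 0.3912, 0.0208]
ee_rot: [-0.095, 3.138, 0.001]
ft_force: [-0.2, 0.2, -0.7]
opening: 0.0409
finger_force: 40.6
```

{"name": "send_rows", "arguments": {"commands": [{"rotation":[0,0,0],"travel":[0,0,0.1],"hand":3},{"rotation":[0,0,0],"travel":[0,0,0.2],"hand":3},{"rotation":[0,0,0],"travel":[0,0,0.2],"hand":3}]}}

```text
t: 8.2
eef_pos: [0.5726, 0.3913, 0.019]
ee_rot: [-0.096, 3.138, 0.002]
ft_force: [-0.5, -0.0, 4.7]
opening: 0.0407
finger_force: 41.2
```

Contact is made. I'll release and rise, then check in the top view where the phial stands.

{"name": "send_rows", "arguments": {"commands": [{"rotation":[0,0,0],"travel":[0,0,0],"hand":4.5},{"rotation":[0,0,0],"travel":[0,0,0],"hand":6.5},{"rotation":[0,0,0],"travel":[0,0,0],"hand":8.5},{"rotation":[0,0,0],"travel":[0,0,-1],"hand":8.5},{"rotation":[0,0,0],"travel":[0,0,-5],"hand":8.5},{"rotation":[0,0,0],"travel":[0,0,-10],"hand":8.5},{"rotation":[0,0,0],"travel":[0,0,-14],"hand":8.5}]}}

```text
t: 9.07
eef_pos: [0.5723, 0.391, 0.1607]
ee_rot: [-0.095, 3.138, 0.002]
ft_force: [-0.2, 0.0, 0.2]
opening: 0.0849
finger_force: 0.0
```

```bash
python3 - <<'E'
from h import *
s=robot.sense();print(s["eef_pos"].round(4),s["opening"],s["ft_force"].round(2),s["t"])
T=tool();im=robot.snapshot("wrist");cv2.imwrite("w4raw.png",im)
hsv=cv2.cvtColor(im,cv2.COLOR_BGR2HSV);m=cv2.inRange(hsv,(80,80,40),(100,255,255))
n,l,st,c=cv2.connectedComponentsWithStats(m);i=1+st[1:,4].argmax();print(st[i],c[i], pix("wrist",*c[i],.109,T).round(4))
go((.520,-.120,.10,93.5),(.520,-.120,.0,93.5))
E
```

```text
[0.5723 0.391  0.1607] 0.08486079485354847 [-0.16  0.01  0.24] 9.075
[ 266  189   36   40 1161] [283.49440138 208.59173127] [0.5689 0.3927 0.109 ]
travel [  8.63 -50.84   6.4 ] rot [ 0.3  0.7 -0. ] alt [  1.  -0. 180.]
travel [  8.75 -50.9   16.39] rot [ 0.3  0.7 -0. ] alt [  1.  -0. 180.]
```

{"name": "send_rows", "arguments": {"commands": [{"rotation":[0,0,0],"travel":[0.5,-3,0],"hand":8.5},{"rotation":[0,0,0],"travel":[1.4,-8.5,0],"hand":8.5},{"rotation":[0,0,0],"travel":[2.4,-14,0],"hand":8.5},{"rotation":[0,0,0],"travel":[3.4,-20,0],"hand":8.5},{"rotation":[0,0,0],"travel":[4.4,-26,0],"hand":8.5},{"rotation":[0,0,0],"travel":[5.4,-32,0],"hand":8.5},{"rotation":[0,0,0],"travel":[6.4,-38,0],"hand":8.5},{"rotation":[0,0,0],"travel":[7.4,-44,0],"hand":8.5},{"rotation":[0,0,0],"travel":[8.3,-49,0],"hand":8.5},{"rotation":[0,0,0],"travel":[8.7,-50.8,2],"hand":8.5},{"rotation":[0,0,0],"travel":[8.7,-50.8,3],"hand":8.5},{"rotation":[0,0,0],"travel":[8.7,-50.8,3],"hand":8.5}]}}

```text
t: 10.62
eef_pos: [0.5151, -0.1205, 0.1266]
ee_rot: [0.096, -3.138, -0.002]
ft_force: [0.5, 0.1, 0.7]
opening: 0.0851
finger_force: 0.0
```

```bash
python3 - <<'E'
from h import *
T=tool();im=robot.snapshot("wrist");cv2.imwrite("w5raw.png",im);print(T.round(4))
hsv=cv2.cvtColor(im,cv2.COLOR_BGR2HSV);m=cv2.inRange(hsv,(0,0,205),(180,25,255))
n,l,st,c=cv2.connectedComponentsWithStats(m)
for i in range(1,n):
    if st[i,4]>300: print(st[i],c[i], pix("wrist",*c[i],.072,T).round(4))
print(proj("wrist",(.52,-.12,.072),T))
go((.520,-.120,-.012,93.5))
E
```

```text
[[-0.9981 -0.0613 -0.0019  0.5151]
 [-0.0613  0.9981  0.0013 -0.1205]
 [ 0.0018  0.0014 -1.      0.1266]
 [ 0.      0.      0.      1.    ]]
[   0  132   71  141 3637] [ 39.74539456 184.82375584] [ 0.5047 -0.3015  0.072 ]
[ 242  181   74   63 3650] [279.36164384 212.6090411 ] [ 0.5159 -0.1218  0.072 ]
(np.float64(281.321770329484), np.float64(217.65802958610269))
travel [-0.44  0.   13.94] rot [ 0.  -0.   0.1] alt [   0.    0. -180.]
```

```bash
python3 - <<'E'
from h import *
T=tool();fit(.03,.072,(242,316,181,None),[.52,-.12],T);fit(.03,.072,(242,316,181,244),[.52,-.12],T)
E
```

```text
[ 0.5219 -0.1217] [-1.6  1.6  0.1]
[ 0.5184 -0.1219] [-1.8  1.8 -4.5  5.4]
```

{"name": "send_rows", "arguments": {"commands": [{"rotation":[0,0,0],"travel":[-0.5,-0.1,3],"hand":8.5},{"rotation":[0,0,0],"travel":[-0.5,-0.1,7],"hand":8.5},{"rotation":[0,0,0],"travel":[-0.5,-0.1,10.5],"hand":8.5},{"rotation":[0,0,0],"travel":[-0.5,-0.1,12.5],"hand":8.5},{"rotation":[0,0,0],"travel":[-0.5,-0.1,13.5],"hand":8.5},{"rotation":[0,0,0],"travel":[-0.5,-0.1,13.9],"hand":8.5},{"rotation":[0,0,0],"travel":[-0.5,-0.1,13.9],"hand":8.5},{"rotation":[0,0,0],"travel":[-0.5,-0.1,13.9],"hand":7},{"rotation":[0,0,0],"travel":[-0.5,-0.1,13.9],"hand":5},{"rotation":[0,0,0],"travel":[-0.5,-0.1,13.9],"hand":5},{"rotation":[0,0,0],"travel":[-0.5,-0.1,13.9],"hand":5}]}}

```text
t: 12.05
eef_pos: [0.5221, -0.1229, -0.0099]
ee_rot: [-0.095, 3.137, -0.002]
ft_force: [-1.6, 0.1, 6.3]
opening: 0.0605
finger_force: 43.9
```

```bash
python3 - <<'E'
from h import *
s=robot.sense();print(s["eef_pos"].round(4),s["opening"],s["finger_force"],s["ft_force"].round(2),s["t"])
im=robot.snapshot("scene");u,v=map(int,proj("scene",(.53,-.1,.06)))
cv2.imwrite("pics/s4.png",cv2.resize(im[v-60:v+60,u-80:u+80],None,fx=4,fy=4,interpolation=cv2.INTER_CUBIC))
E
```

```text
[ 0.5221 -0.1229 -0.0099] 0.06049964104686615 43.89729980415723 [-1.57  0.08  6.29] 12.05
```

View pics/s4.png

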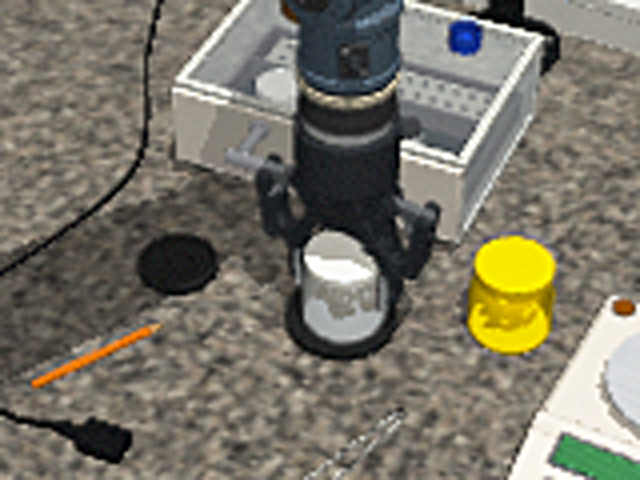

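{"name": "send_rows", "arguments": {"commands": [{"rotation":[0,0,0],"travel":[0,0,0],"hand":8.5},{"rotation":[0,0,0],"travel":[0,0,0],"hand":8.5},{"rotation":[0,0,0],"travel":[0,0,0.3],"hand":8.5},{"rotation":[0,0,0],"travel":[0,0,0.5],"hand":8.5},{"rotation":[0,0,0],"travel":[0,0,0.5],"hand":8.5},{"rotation":[0,0,0],"travel":[0,0,0.5],"hand":7},{"rotation":[0,0,0],"travel":[0,0,0.5],"hand":5},{"rotation":[0,0,0],"travel":[0,0,0.5],"hand":5},{"rotation":[0,0,0],"travel":[0,0,0.5],"hand":5}]}}

```text
t: 13.22
eef_pos: [0.5215, -0.1226, -0.0159]
ee_rot: [-0.095, 3.139, -0.001]
ft_force: [-0.0, -0.6, 2.4]
opening: 0.0612
finger_force: 43.9
```

{"name": "send_rows", "arguments": {"commands": [{"rotation":[0,0,0],"travel":[0,0,-1],"hand":5},{"rotation":[0,0,0],"travel":[0,0,-4],"hand":5},{"rotation":[0,0,0],"travel":[0,0,-8.5],"hand":5},{"rotation":[0,0,0],"travel":[0.1,2,-11],"hand":5},{"rotation":[0,0,0],"travel":[0.5,7,-11],"hand":5},{"rotation":[0,0,0],"travel":[1,13,-11],"hand":5},{"rotation":[0,0,0],"travel":[1.5,19,-11],"hand":5},{"rotation":[0,0,0],"travel":[2,25,-11],"hand":5},{"rotation":[0,0,0],"travel":[2.5,31,-11],"hand":5},{"rotation":[0,0,0],"travel":[3,37,-11],"hand":5},{"rotation":[0,0,0],"travel":[3.5,43,-11],"hand":5},{"rotation":[0,0,0],"travel":[3.8,48,-11],"hand":5}]}}

```text
t: 14.72
eef_pos: [0.4525, 0.3566, 0.0931]
ee_rot: [0.097, -3.139, 0.001]
ft_force: [1.1, -0.0, -0.7]
opening: 0.0607
finger_force: 43.9
```

{"name": "send_rows", "arguments": {"commands": [{"rotation":[0,0,0],"travel":[0.2,2.5,0],"hand":5},{"rotation":[0,0,0],"travel":[0.2,2.5,1],"hand":5},{"rotation":[0,0,0],"travel":[0.2,2.5,5],"hand":5},{"rotation":[0,0,0],"travel":[0.2,2.5,8.5],"hand":5},{"rotation":[0,0,0],"travel":[0.2,2.5,10.2],"hand":5},{"rotation":[0,0,0],"travel":[0.2,2.5,10.8],"hand":5},{"rotation":[0,0,0],"travel":[0.2,2.5,11.1],"hand":5},{"rotation":[0,0,0],"travel":[0.2,2.5,11.2],"hand":5}]}}

```text
t: 15.72
eef_pos: [0.4514, 0.38, -0.0171]
ee_rot: [-0.095, 3.138, 0.002]
ft_force: [0.3, -0.1, -0.3]
opening: 0.0611
finger_force: 43.9
```

{"name": "send_rows", "arguments": {"commands": [{"rotation":[0,0,0],"travel":[0,0,0.1],"hand":5},{"rotation":[0,0,0],"travel":[0,0,0.2],"hand":5},{"rotation":[0,0,0],"travel":[0,0,0.2],"hand":5}]}}

```text
t: 16.1
eef_pos: [0.4514, 0.3801, -0.0179]
ee_rot: [-0.096, 3.137, 0.002]
ft_force: [-1.8, -2.5, 5.7]
opening: 0.0609
finger_force: 44.7
```

{"name": "send_rows", "arguments": {"commands": [{"rotation":[0,0,0],"travel":[0,0,0],"hand":6.6},{"rotation":[0,0,0],"travel":[0,0,0],"hand":7.5},{"rotation":[0,0,0],"travel":[0,0,0],"hand":8.5},{"rotation":[0,0,0],"travel":[0,0,0],"hand":8.5},{"rotation":[0,0,0],"travel":[0,0,-2],"hand":8.5},{"rotation":[0,0,0],"travel":[0,0,-6],"hand":8.5},{"rotation":[0,0,0],"travel":[0,0,-12],"hand":8.5},{"rotation":[0,0,0],"travel":[0,0,-18],"hand":8.5},{"rotation":[0,0,0],"travel":[0,0,-19],"hand":8.5}]}}

```text
t: 17.23
eef_pos: [0.4531, 0.3813, 0.1759]
ee_rot: [-0.095, 3.131, 0.009]
ft_force: [0.4, -0.2, 0.9]
opening: 0.0848
finger_force: 0.0
```

```bash
python3 - <<'E'
from h import *
s=robot.sense();print(s["eef_pos"].round(4),s["opening"],s["ft_force"].round(2),s["t"],s["joints"].round(2))
T=tool();im=robot.snapshot("wrist");cv2.imwrite("w6raw.png",im)
im2=robot.snapshot("top");cv2.imwrite("t6raw.png",im2)
u,v=map(int,proj("top",(.51,.38,.05)))
print(im2.shape,u,v)
a=cv2.resize(im2[v-45:v+45,u-45:u+45],(450,450),interpolation=cv2.INTER_CUBIC);b=cv2.resize(im,(600,450))
cv2.imwrite("pics/c6.png",cv2.resize(np.hstack([a[:,75:275],b]),(800,450)))
go((.572,-.047,.18,3.5),(.572,-.047,.026,3.5))
E
```

```text
[0.4531 0.3813 0.1759] 0.0847962370259124 [ 0.44 -0.24  0.95] 17.225 [0.59 0.21 0.23 1.58 0.   0.53]
(420, 560, 3) 148 223
travel [ -9.44 -43.37  -0.9 ] rot [ 0.3  0.1 90. ] alt [ -0.   0. -90.]
travel [ -9.38 -43.4   14.5 ] rot [ 0.3  0.1 90. ] alt [ -0.   0. -90.]
```

View pics/c6.png

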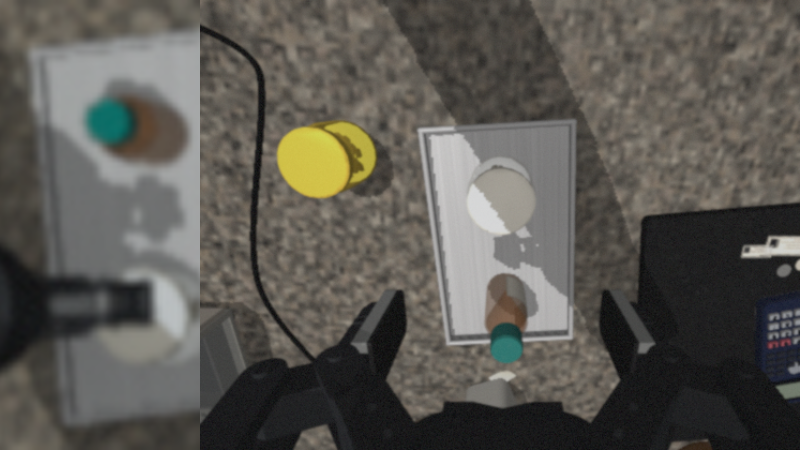

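Both stand upright in the tray: phial cap at (507,343), jar lid at (502,200). I'll check their tray coordinates numerically from the tray corners at (418,128), (576,121), (572,337), (447,345).

```bash
python3 - <<'E'
from h import *
T=tool();k=560/600;P=lambda u,v,z:pix("wrist",(u-200)*k,v*k,z,T)
c=[P(*q,.017) for q in((418,128),(576,121),(572,337),(447,345))];print(np.round(c,3))
o=np.mean(c,0);ex=(c[2]+c[3]-c[0]-c[1]);ex[2]=0;ex/=np.linalg.norm(ex);ey=np.cross([0,0,1],ex);print(o,np.degrees(np.arctan2(ex[1],ex[0])))
for q in(P(507,343,.109),P(502,200,.07),np.array([.572,.391,0]),np.array([.4514,.38,0])):d=q-o;print(q.round(3),round(d@ex,3),round(d@ey,3))
E
```

```text
[[0.395 0.299 0.017]
 [0.38  0.445 0.017]
 [0.619 0.472 0.017]
 [0.638 0.328 0.017]]
[0.5077362  0.38598894 0.017     ] 6.536857203896894
[0.558 0.391 0.109] 0.051 -0.0
[0.445 0.38  0.07 ] -0.063 0.002
[0.572 0.391 0.   ] 0.064 -0.002
[0.451 0.38  0.   ] -0.057 0.0
```

{"name": "send_rows", "arguments": {"commands": [{"rotation":[0,0,8],"travel":[-0.5,-2,-1],"hand":3.2},{"rotation":[0,0,17],"travel":[-1.5,-7,-1],"hand":3.2},{"rotation":[0,0,26],"travel":[-2.5,-12,-1],"hand":3.2},{"rotation":[0,0,35],"travel":[-3.7,-17,-1],"hand":3.2},{"rotation":[0,0,44],"travel":[-4.8,-22,-1],"hand":3.2},{"rotation":[0,0,53],"travel":[-5.8,-27,-1],"hand":3.2},{"rotation":[0,0,62],"travel":[-6.9,-32,-1],"hand":3.2},{"rotation":[0,0,71],"travel":[-8,-37,-1],"hand":3.2},{"rotation":[0,0,80],"travel":[-9,-41,-1],"hand":3.2},{"rotation":[0,0,87],"travel":[-9.4,-43,-1],"hand":3.2},{"rotation":[0,0,90],"travel":[-9.4,-43.4,-1],"hand":3.2},{"rotation":[0,0,90],"travel":[-9.4,-43.4,-1],"hand":3.2}]}}

```text
t: 18.82
eef_pos: [0.569, -0.0484, 0.1762]
ee_rot: [-2.15, -2.284, 0.004]
ft_force: [0.7, 0.0, -0.3]
opening: 0.0319
finger_force: 0.0
```

```bash
python3 - <<'E'
from h import *
T=tool();print(T.round(4),robot.sense()["opening"])
im=robot.snapshot("wrist");cv2.imwrite("pics/w7.png",im)
for p in((.5773,-.1016,.078),(.5708,.0085,.078)):print(np.round(proj("wrist",p,T)))
go((.573,-.047,.10,3.5),(.573,-.047,.026,3.5))
E
```

```text
[[-0.0603  0.9982 -0.0052  0.569 ]
 [ 0.9982  0.0603  0.0011 -0.0484]
 [ 0.0015 -0.0052 -1.      0.1762]
 [ 0.      0.      0.      1.    ]] 0.031890612172109714
[287. 251.]
[288. 133.]
travel [0.06 0.42 7.68] rot [-0.2 -0.1  0. ] alt [   0.   -0. -180.]
travel [ 0.05  0.45 15.08] rot [-0.2 -0.1  0. ] alt [   0.   -0. -180.]
```

View pics/w7.png

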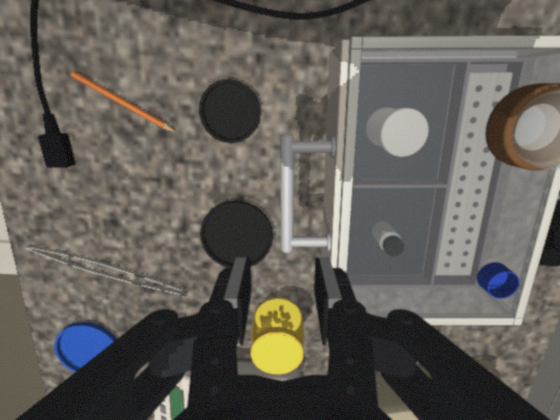

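The view shows the bar from (287,133) to (287,252), matching my estimate. Both empty coasters can be seen: phial's u 200–261, v 80–142, jar's u 201–273, v 201–267. The white jar's lid spans u 378–429, v 108–157, and the vial's cap is at (393,245).

```bash
python3 - <<'E'
from h import *
im=cv2.imread("pics/w7.png")
T=np.array([[-0.0603,0.9982,-0.0052,0.569],[0.9982,0.0603,0.0011,-0.0484],[0.0015,-0.0052,-1,0.1762],[0,0,0,1]])
g=cv2.cvtColor(im,cv2.COLOR_BGR2GRAY);m=cv2.morphologyEx((cv2.GaussianBlur(g,(3,3),0)<45).astype(np.uint8),cv2.MORPH_OPEN,np.ones((3,3)))
n,l,st,c=cv2.connectedComponentsWithStats(m)
for i in range(1,n):
    x,y,w,h,a=st[i]
    if a>1500 and y<300: print(st[i],c[i],pix("wrist",*c[i],.009,T).round(4))
fit(.032,.010,(200,261,80,142),[.51,.02],T);fit(.043,.010,(201,273,None,267),[.52,-.12],T)
print(fit(.02,.080,(378,429,108,157),[.66,.01],T),pix("wrist",393,245,.068,T))
E
```

```text
[  31    0   44  167 1769] [ 49.01865461 113.22442058] [0.3232 0.0066 0.009 ]
[ 200   81   59   60 2739] [229.3030303  110.71193866] [0.51   0.0202 0.009 ]
[   18   199   529   221 39629] [280.15516415 357.92651846] [ 0.5807 -0.2969  0.009 ]
[0.5114 0.0189] [-0.6  0.6 -1.3  1.5]
[ 0.52   -0.1179] [-0.8  0.8  0.1]
[0.6668 0.0142] [ 1.3 -1.3 -0.  -0. ]
[0.66676064 0.01422583] [ 0.68049067 -0.09372223  0.068     ]
```

{"name": "send_rows", "arguments": {"commands": [{"rotation":[0,0,0],"travel":[0,0.5,4],"hand":3.2},{"rotation":[0,0,0],"travel":[0,0.5,8],"hand":3.2},{"rotation":[0,0,0],"travel":[0,0.5,11.5],"hand":3.2},{"rotation":[0,0,0],"travel":[0,0.5,13.5],"hand":3.2},{"rotation":[0,0,0],"travel":[0,0.5,14.7],"hand":3.2},{"rotation":[0,0,0],"travel":[0,0.5,15],"hand":3.2},{"rotation":[0,0,0],"travel":[0,0.5,15],"hand":3.2}]}}

```text
t: 19.75
eef_pos: [0.5759, -0.0477, 0.0301]
ee_rot: [2.152, 2.288, 0.001]
ft_force: [-0.4, 0.3, -0.4]
opening: 0.032
finger_force: 0.0
```

{"name": "send_rows", "arguments": {"commands": [{"rotation":[0,0,0],"travel":[0,0,0.3],"hand":3.2},{"rotation":[0,0,0],"travel":[0,-0.1,0.5],"hand":2},{"rotation":[0,0,0],"travel":[0,-0.1,0.5],"hand":0.6},{"rotation":[0,0,0],"travel":[0,-0.1,0.5],"hand":0.6},{"rotation":[0,0,0],"travel":[0,-0.1,0.5],"hand":0.6}], "squeeze": 20}}

```text
t: 20.38
eef_pos: [0.5723, -0.0481, 0.0246]
ee_rot: [-2.151, -2.286, 0.005]
ft_force: [-4.4, -0.9, 3.7]
opening: 0.0113
finger_force: 20.2
```

{"name": "send_rows", "arguments": {"commands": [{"rotation":[0,0,0],"travel":[0,-0.4,0],"hand":0.6},{"rotation":[0,0,0],"travel":[0,-1.2,0],"hand":0.6},{"rotation":[0,0,0],"travel":[0,-2.4,0],"hand":0.6},{"rotation":[0,0,0],"travel":[0,-3.9,0],"hand":0.6},{"rotation":[0,0,0],"travel":[0,-5.6,0],"hand":0.6},{"rotation":[0,0,0],"travel":[0,-7.4,0],"hand":0.6},{"rotation":[0,0,0],"travel":[0,-9.2,0],"hand":0.6},{"rotation":[0,0,0],"travel":[0,-11,0],"hand":0.6},{"rotation":[0,0,0],"travel":[0,-12.5,0],"hand":0.6},{"rotation":[0,0,0],"travel":[0,-13.6,0],"hand":0.6},{"rotation":[0,0,0],"travel":[0,-14.3,0],"hand":0.6},{"rotation":[0,0,0],"travel":[0,-14.5,0],"hand":0.6}]}}

```text
t: 21.88
eef_pos: [0.4296, -0.0574, 0.0245]
ee_rot: [2.153, 2.286, -0.001]
ft_force: [1.6, -4.8, -1.6]
opening: 0.0117
finger_force: 19.9
```

```bash
python3 - <<'E'
from h import *
s=robot.sense();print(s["eef_pos"].round(4),s["opening"],s["finger_force"],s["ft_force"].round(2))
im=robot.snapshot("top");cv2.imwrite("t8raw.png",im)
g=im.astype(int).min(2);print(np.round(proj("top",(.526,.006,.08))))
u,v=map(int,proj("top",(.526,.006,.08)));print(g[v-16:v+17:2,u-16:u+17:2])
E
```

```text
[ 0.4296 -0.0574  0.0245] 0.011656245687635318 19.884660243988037 [ 1.56 -4.76 -1.62]
[264. 217.]
[[ 64  67  73  71  72  72  77  74  70  68  68  68  69  71  70  70  62]
 [ 48  48  48  51  53  59  53  60  66  69  67  67  68  68  68  68  63]
 [ 52  48  48  48  49  49  48  49  56  68  68  67  68  68  68  68  66]
 [ 50  47  47  47  48  48  46  49  50  66  68  69  68  68  68  69  67]
 [ 54  47  47  46  48  48  46  49  50  61  66  68  68  68  67  68  66]
 [ 51  48  47  47  49  48  50  77  98  93  73  67  68  68  68  69  67]
 [ 53  48  47  47  48  49  81 124 134 133 124  85  64  69  68  69  65]
 [ 54  47  47  47  49  60 120 133 133 135 134 120  61  68  69  67  66]
 [ 56  45  47  46  48  73 127 132 134 134 134 127  75  68  68  69  65]
 [ 56  48  46  46  49  62 123 132 133 134 134 123  70  53  53  66  65]
 [ 55  48  47  47  47  51  96 129 133 134 132 101  53  48  48  58  66]
 [ 58  48  46  48  49  49  55  96 115 116  94  59  47  48  48  53  67]
 [ 60  47  48  48  49  49  49  48  51  52  47  41  41  44  47  50  60]
 [ 63  48  48  47  47  48  48  47  49  48  44  45  35  40  41  46  40]
 [ 62  46  47  47  46  48  48  48  48  45  48  48  45  48  37  39  36]
 [ 69  47  47  47  48  47  49  48  46  46  55  48  53  50  41  46  45]
 [ 65  49  51  54  56  60  58  59  58  51  58  50  59  47  52  52  50]]
```

Drawer is out about 143 mm with the white jar upright near (265,217) in the top view. I'll release the handle, rise and turn back.

{"name": "send_rows", "arguments": {"commands": [{"rotation":[0,0,0],"travel":[0,0,0],"hand":2},{"rotation":[0,0,0],"travel":[0,0,0],"hand":3.2},{"rotation":[0,0,0],"travel":[0,0,0],"hand":3.2},{"rotation":[0,0,0],"travel":[0,0,-1],"hand":3.2},{"rotation":[0,0,0],"travel":[0,0,-4],"hand":3.2},{"rotation":[0,0,0],"travel":[0,0,-8],"hand":3.2},{"rotation":[0,0,0],"travel":[0,0,-13],"hand":3.2},{"rotation":[0,0,-10],"travel":[0,0,-15],"hand":6},{"rotation":[0,0,-20],"travel":[0,0,-15],"hand":6},{"rotation":[0,0,-30],"travel":[0,0,-15],"hand":6},{"rotation":[0,0,-40],"travel":[0,0,-15],"hand":6},{"rotation":[0,0,-50],"travel":[0,0,-15],"hand":6}]}}

```text
t: 23.42
eef_pos: [0.4299, -0.0565, 0.1753]
ee_rot: [0.975, 2.986, 0.001]
ft_force: [0.2, 0.3, 1.1]
opening: 0.0603
finger_force: 0.0
```

```bash
python3 - <<'E'
from h import *
print(robot.sense()["opening"],tool()[:3,3])
go((.50,.006,.175,93.5))
E
```

```text
0.060266866769077804 [ 0.42991728 -0.05652558  0.17526575]
travel [-1.97  9.18  0.03] rot [  0.    0.  -39.7] alt [  0.  -0. 140.]
```

{"name": "send_rows", "arguments": {"commands": [{"rotation":[0,0,-10],"travel":[-0.5,2.3,0],"hand":6.2},{"rotation":[0,0,-20],"travel":[-1,4.6,0],"hand":6.2},{"rotation":[0,0,-30],"travel":[-1.5,6.9,0],"hand":6.2},{"rotation":[0,0,-39],"travel":[-2,9.2,0],"hand":6.2},{"rotation":[0,0,-39.7],"travel":[-2,9.2,0],"hand":6.2},{"rotation":[0,0,-39.7],"travel":[-2,9.2,0],"hand":6.2}]}}

```text
t: 24.18
eef_pos: [0.5002, 0.0052, 0.1748]
ee_rot: [0.085, -3.14, 0.0]
ft_force: [0.1, -0.3, -0.3]
opening: 0.062
finger_force: 0.0
```

```bash
python3 - <<'E'
from h import *
T=tool();im=robot.snapshot("wrist");cv2.imwrite("w9raw.png",im);print(T.round(4))
u,v=proj("wrist",(.525,.006,.08),T);print(u,v)
u,v=int(u),int(v);c=im[v-45:v+45,u-45:u+45];g=cv2.cvtColor(c,cv2.COLOR_BGR2GRAY)
th,m=cv2.threshold(g,0,255,cv2.THRESH_BINARY+cv2.THRESH_OTSU);print(th)
m2=((g>th)&(c.max(2).astype(int)-c.min(2)<30)).astype(np.uint8)
n,l,st,ce=cv2.connectedComponentsWithStats(m2);print(st[1:],ce[1:])
i=l[45,45];x,y,w,h,a=st[i]
if i:fit(.02,.08,(x+u-45,x+w+u-45,y+v-45,y+h+v-45),[.525,.006],T)
print(g[::6,::6])
E
```

```text
[[-9.985e-01 -5.400e-02 -3.000e-04  5.002e-01]
 [-5.400e-02  9.985e-01 -3.000e-04  5.200e-03]
 [ 3.000e-04 -3.000e-04 -1.000e+00  1.748e-01]
 [ 0.000e+00  0.000e+00  0.000e+00  1.000e+00]]
280.854870014494 222.41489797957274
144.0
[[  35   23    1    1    1]
 [  23   23   44   41 1410]
 [   0   87   85    3  198]] [[35.         23.        ]
 [44.80921986 43.33971631]
 [45.0959596  88.27777778]]
[0.5236 0.0051] [ 0. -0.  0. -0.]
[[ 87  87  89  87  85  90  90  90  88  86  90  87  85  88  84]
 [ 83  86  87  87  85  85  87  87  88  84  85  88  86  85  85]
 [ 72  86  86  86  88  88 120 139 134 113  83  85  86  87  83]
 [ 70  88  86  84  88 112 141 143 132 123  98  82  85  85  84]
 [ 69  84  84  86  82 137 142 179 177 120 103  61  85  83  82]
 [ 70  87  84  85  85 205 229 231 229 229 193  64  61  85  85]
 [ 67  84  82  81 114 230 229 229 230 230 230  91  60  85  85]
 [ 60  82  83  85 212 230 230 229 230 229 229 197  60  84  85]
 [ 59  83  83  86 174 230 229 218 177 216 230 182  57  61  65]
 [ 59  84  81  84  86 228 225 177 175 176 224  60  58  57  56]
 [ 61  83  81  79  82  86 172 174 171 173  73  58  55  58  60]
 [ 56  79  81  82  82  80  80  81  56  60  59  61  61  55  57]
 [ 59  84  83  81  81  76  80  80  57  56  60  60  55  59  57]
 [ 63  78  73  74  72  74  70  72  65  60  69  70  68  60  57]
 [ 73  71  73  66  70  72  70  76  74  74  79  75  78  76  70]]
```

{"name": "send_rows", "arguments": {"commands": [{"rotation":[0,0,0],"travel":[-1.2,0,1],"hand":6.2},{"rotation":[0,0,0],"travel":[-2.3,-0.1,4],"hand":6.2},{"rotation":[0,0,0],"travel":[-2.3,-0.1,8.5],"hand":6.2},{"rotation":[0,0,0],"travel":[-2.3,-0.1,12],"hand":6.2},{"rotation":[0,0,0],"travel":[-2.3,-0.1,14],"hand":6.2},{"rotation":[0,0,0],"travel":[-2.3,-0.1,15.1],"hand":6.2},{"rotation":[0,0,0],"travel":[-2.3,-0.1,15.4],"hand":6.2},{"rotation":[0,0,0],"travel":[-2.3,-0.1,15.4],"hand":6.2},{"rotation":[0,0,0],"travel":[-2.3,-0.1,15.4],"hand":4.5},{"rotation":[0,0,0],"travel":[-2.3,-0.1,15.4],"hand":3},{"rotation":[0,0,0],"travel":[-2.3,-0.1,15.4],"hand":3},{"rotation":[0,0,0],"travel":[-2.3,-0.1,15.4],"hand":3}], "squeeze": 30}}

```text
t: 25.72
eef_pos: [0.5247, 0.0055, 0.0217]
ee_rot: [-0.087, 3.138, -0.001]
ft_force: [-0.3, 0.4, 5.1]
opening: 0.0383
finger_force: 30.3
```

{"name": "send_rows", "arguments": {"commands": [{"rotation":[0,0,0],"travel":[0,0,-1],"hand":3},{"rotation":[0,0,0],"travel":[0,0,-4],"hand":3},{"rotation":[0,0,0],"travel":[0,0,-9],"hand":3},{"rotation":[0,0,0],"travel":[0,-1,-13],"hand":3},{"rotation":[0,0,0],"travel":[0.2,-5,-14],"hand":3},{"rotation":[0,0,0],"travel":[0.4,-10,-14],"hand":3},{"rotation":[0,0,0],"travel":[0.6,-15.5,-14],"hand":3},{"rotation":[0,0,0],"travel":[0.8,-21,-14],"hand":3},{"rotation":[0,0,0],"travel":[1,-26.5,-14],"hand":3},{"rotation":[0,0,0],"travel":[1.3,-32,-14],"hand":3},{"rotation":[0,0,0],"travel":[1.5,-36.5,-14],"hand":3},{"rotation":[0,0,0],"travel":[1.6,-38.6,-14],"hand":3}]}}

```text
t: 27.22
eef_pos: [0.5279, -0.383, 0.159]
ee_rot: [0.083, -3.139, -0.002]
ft_force: [0.9, -0.3, -0.6]
opening: 0.0382
finger_force: 30.3
```

```bash
python3 - <<'E'
from h import *
print(robot.sense()["opening"],robot.sense()["finger_force"],robot.sense()["ft_force"])
k=.7
print(pix("top",385.4,215.8,.058),pix("scene",547*k,352*k,.058))
fit(.055,.058,(517*k,577*k,331*k,373*k),[.53,-.38],None,name="scene")
T=tool();im=robot.snapshot("wrist");print(T.round(4))
cv2.imwrite("w10raw.png",im)
cv2.imwrite("pics/w10.png",cv2.resize(im,(800,600),interpolation=cv2.INTER_CUBIC))
for a in np.arange(0,6.3,np.pi/2):print(np.round(np.array(proj("wrist",(.53+.055*np.cos(a),-.381+.055*np.sin(a),.058),T))/.7))
E
```

```text
0.0382457241905301 30.34437180365785 [ 0.93280719 -0.33792439 -0.62547582]
[ 0.53187678 -0.38212385  0.058     ] [ 0.52381034 -0.38769555  0.058     ]
[ 0.5252 -0.3869] [ 0.8 -0.8  0.1  0. ]
[[-0.9986 -0.0528 -0.0018  0.5279]
 [-0.0529  0.9986  0.0012 -0.383 ]
 [ 0.0017  0.0013 -1.      0.159 ]
 [ 0.      0.      0.      1.    ]]
[400. 359.]
[491. 285.]
[410. 193.]
[318. 277.]
[400. 359.]
```

View pics/w10.png

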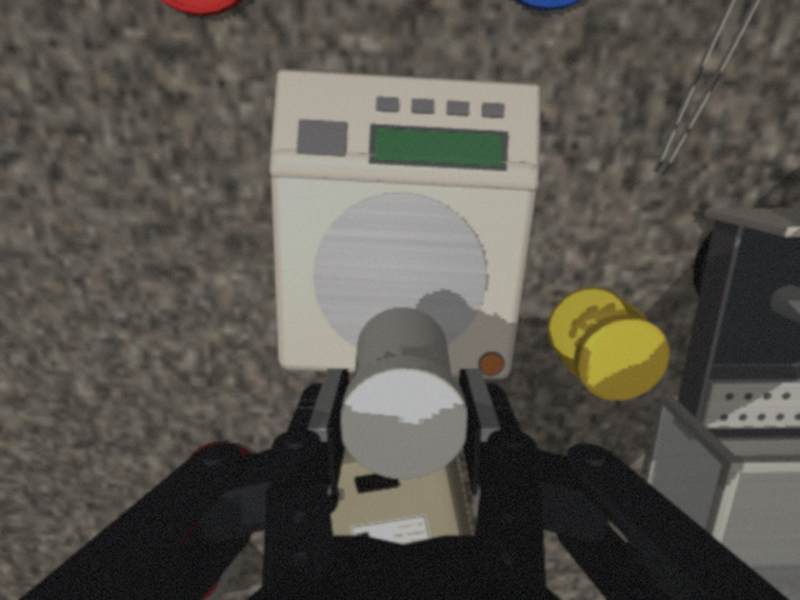

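The pan spans u 313–488 with its top at v 193. The held jar is upright with its lid at u 342–467, v 368–478.

```bash
python3 - <<'E'
from h import *
T=tool();k=.7
p=fit(.055,.058,(313*k,488*k,193*k,None),[.53,-.38],T)
j=fit(.02,T[2,3]+.0583,(342*k,467*k,None,478*k),[.528,-.383],T)
print(T[:3,3],(T[:3,:3].T@np.append(p-j,0))*100)
E
```

```text
[ 0.5299 -0.386 ] [ 0.5 -0.5 -0.1]
[ 0.5268 -0.3838] [-2.4  2.4  0.3]
[ 0.5277103  -0.38506908  0.15871765] [-0.29328989 -0.22963615 -0.00035624]
```

{"name": "send_rows", "arguments": {"commands": [{"rotation":[0,0,0],"travel":[-0.2,-0.1,1],"hand":3},{"rotation":[0,0,0],"travel":[-0.2,-0.1,4],"hand":3},{"rotation":[0,0,0],"travel":[-0.2,-0.1,7],"hand":3},{"rotation":[0,0,0],"travel":[-0.2,-0.1,9],"hand":3},{"rotation":[0,0,0],"travel":[-0.2,-0.1,9.7],"hand":3},{"rotation":[0,0,0],"travel":[-0.2,-0.1,10],"hand":3},{"rotation":[0,0,0],"travel":[-0.2,-0.1,10],"hand":3}]}}

```text
t: 28.15
eef_pos: [0.5316, -0.3815, 0.0613]
ee_rot: [-0.088, 3.139, -0.001]
ft_force: [0.4, -0.5, -0.1]
opening: 0.038
finger_force: 30.4
```

{"name": "send_rows", "arguments": {"commands": [{"rotation":[0,0,0],"travel":[0.1,-0.3,0],"hand":3},{"rotation":[0,0,0],"travel":[0.1,-0.3,0.2],"hand":3},{"rotation":[0,0,0],"travel":[0.1,-0.3,0.3],"hand":3},{"rotation":[0,0,0],"travel":[0.1,-0.3,0.3],"hand":3}]}}

```text
t: 28.65
eef_pos: [0.5301, -0.3846, 0.0572]
ee_rot: [0.087, -3.14, -0.0]
ft_force: [0.1, -0.2, -0.3]
opening: 0.0382
finger_force: 30.4
```

{"name": "send_rows", "arguments": {"commands": [{"rotation":[0,0,0],"travel":[0,0,0.1],"hand":3},{"rotation":[0,0,0],"travel":[0,0,0.2],"hand":3},{"rotation":[0,0,0],"travel":[0,0,0.2],"hand":3}]}}

```text
t: 29.02
eef_pos: [0.5306, -0.3847, 0.0567]
ee_rot: [-0.087, 3.139, -0.001]
ft_force: [-1.1, 1.3, 5.1]
opening: 0.0383
finger_force: 30.7
```

Contact. Now I'll release and rise.

{"name": "send_rows", "arguments": {"commands": [{"rotation":[0,0,0],"travel":[0,0,0],"hand":4.2},{"rotation":[0,0,0],"travel":[0,0,0],"hand":5.5},{"rotation":[0,0,0],"travel":[0,0,0],"hand":6.5},{"rotation":[0,0,0],"travel":[0,0,-0.5],"hand":6.5},{"rotation":[0,0,0],"travel":[0,0,-3],"hand":6.5},{"rotation":[0,0,0],"travel":[0,0,-7],"hand":6.5},{"rotation":[0,0,0],"travel":[0,0,-11],"hand":6.5},{"rotation":[0,0,0],"travel":[0,0,-13],"hand":6.5},{"rotation":[0,0,0],"travel":[0,0,-13],"hand":6.5}]}}

```text
t: 30.15
eef_pos: [0.5315, -0.3857, 0.1885]
ee_rot: [-0.087, 3.136, -0.006]
ft_force: [-1.0, 0.3, 0.6]
opening: 0.0649
finger_force: 0.0
```

```bash
python3 - <<'E'
from h import *
T=tool();im=robot.snapshot("wrist");print(T[:3,3].round(4))
for z,n in((.115,"lid"),(.058,"pan")):print(n,np.round(proj("wrist",(.530,-.385,z),T)))
hsv=cv2.cvtColor(im,cv2.COLOR_BGR2HSV);g=hsv[...,2];u,v=map(int,proj("wrist",(.530,-.385,.115),T))
print(g[v-50:v+50:5,u-50:u+52:5])
# line profiles of the pan
u,v=map(int,proj("wrist",(.505,-.385,.058),T));print(v,u,g[v,u-90:u+90:3])
go((.431,-.057,.175,3.2))
E
```

```text
[ 0.5315 -0.3857  0.1885]
lid [283. 202.]
pan [283. 184.]
[[188 183 179 178 179 179 177 173 173 172 170 167 170 165 166 167 166 164
  162 161 175]
 [185 168 167 170 166 167 167 170 169 172 171 169 174 173 173 171 169 170
  170 166 160]
 [177 174 171 173 172 171 173 173 175 174 172 169 168 167 165 163 162 159
  159 159 159]
 [172 173 174 174 171 172 175 171 173 164 148 157 171 169 166 167 168 167
  167 168 167]
 [175 173 173 173 175 176 174 172 114 110 107 103  98 156 168 169 166 166
  164 163 163]
 [171 173 175 173 170 174 171 121 108 111 106 100  94  83 170 170 170 167
  169 168 168]
 [167 167 168 169 170 170 169 106 143 183 187 184 152  89 100 140 165 164
  163 163 161]
 [170 166 167 169 168 169 163 181 187 187 186 188 186 185  96 112 147 163
  165 162 160]
 [169 170 171 171 169 167 170 188 186 187 188 187 186 186 180 113 110 164
  162 162 158]
 [165 165 164 166 164 164 187 185 187 187 186 186 188 186 187 114 112 151
  164 163 161]
 [178 169 168 168 169 170 187 188 185 189 187 187 187 186 186 125 110 163
  164 161 162]
 [187 168 171 170 171 170 187 187 187 186 186 190 187 187 187 1
[... 360 characters left out ...]
23 125
  141 162 170]
 [186 183 185 185 185 183 183 170 164 110 111 112 112 110 118 125 124 130
  128 126 126]
 [187 185 183 186 183 185 183 184 186 169 126 126 125 126 131 127 124 125
  128 128 127]
 [158 160 164 166 171 174 176 180 180 167 127 126 126 126 128 124 128 129
  128 125 123]
 [ 74  97  92  69  75  73  82  77  73  80  87  98  98  81  91 108 107 112
  107 111 113]]
158 284 [ 86  89  86 141 180 183 188 185 185 188 184 184 186 175 172 172 171 171
 172 168 172 170 169 169 167 168 166 167 164 164 164 162 163 164 162 164
 162 166 163 166 163 166 164 166 165 165 162 160 185 184 183 185 182 186
 184 184 183 152 105 108]
travel [ 8.14 33.31  1.07] rot [ 0.   0.1 90. ] alt [ -0.   0. -90.]
```

The jar is upright near the pan's centre. Back to the handle to shut the drawer.

{"name": "send_rows", "arguments": {"commands": [{"rotation":[0,0,9],"travel":[0.8,3,0],"hand":3.2},{"rotation":[0,0,18],"travel":[1.6,6.7,0],"hand":3.2},{"rotation":[0,0,27],"travel":[2.4,10,0],"hand":3.2},{"rotation":[0,0,36],"travel":[3.2,13.4,0],"hand":3.2},{"rotation":[0,0,45],"travel":[4,16.7,0],"hand":3.2},{"rotation":[0,0,54],"travel":[4.8,20,0.5],"hand":3.2},{"rotation":[0,0,63],"travel":[5.6,23.3,1],"hand":3.2},{"rotation":[0,0,72],"travel":[6.5,26.6,1],"hand":3.2},{"rotation":[0,0,81],"travel":[7.3,30,1],"hand":3.2},{"rotation":[0,0,88],"travel":[8,32.8,1],"hand":3.2},{"rotation":[0,0,90],"travel":[8.1,33.3,1],"hand":3.2},{"rotation":[0,0,90],"travel":[8.1,33.3,1],"hand":3.2}]}}

```text
t: 31.7
eef_pos: [0.4298, -0.0558, 0.1737]
ee_rot: [-2.155, -2.282, 0.002]
ft_force: [0.4, -0.8, -0.5]
opening: 0.0321
finger_force: 0.0
```

```bash
python3 - <<'E'
from h import *
T=tool();im=robot.snapshot("wrist");cv2.imwrite("w11raw.png",im);print(T.round(4))
g=cv2.cvtColor(im,cv2.COLOR_BGR2GRAY)
for y in(-.08,-.06,-.04,-.02):
    u,v=map(int,proj("wrist",(.431,y,.078),T));print(y,u,v,g[v,u-30:u+31:2])
# vial & bay
for p in((.538,-.1025,.068),):
    u,v=map(int,proj("wrist",p,T));print(u,v);
    if 20<v<400:print(g[v-20:v+21:4,u-20:u+21:4])
# pan check from the top camera
t=robot.snapshot("top");print(np.round(proj("top",(.53,-.385,.058)),1),np.round(proj("top",(.53,-.385,.115)),1))
u,v=map(int,proj("top",(.53,-.385,.058)));gt=t.astype(int);print(gt[v+9,u-26:u+27,0]);print(gt[v-26:v+27,u+9,0]);print(gt[v-12:v+13:2,u-14:u+15:2,0])
go((.431,-.057,.026,3.2))
E
```

```text
[[-5.710e-02  9.984e-01 -2.700e-03  4.298e-01]
 [ 9.984e-01  5.710e-02  7.000e-04 -5.580e-02]
 [ 9.000e-04 -2.700e-03 -1.000e+00  1.737e-01]
 [ 0.000e+00  0.000e+00  0.000e+00  1.000e+00]]
-0.08 281 223 [125 124 124 121 120 120 120 129 130 127 126 129 135 165 197 218 210 187
 155 128 150 157 145 114  90  77  82  95 105 111 113]
-0.06 282 202 [109 109 113 123 136 138 134 124 107 114 122 133 154 189 216 220 200 175
 129  97 102 103  82  84  87  81  80  91  93  93  82]
-0.04 284 180 [ 99  98 100 108 108  98  93  88  83  85  89 155 190 217 220 198 172 127
  80  77  75  70  74  78  82  93 124 120 121 136 138]
-0.02 285 158 [133 123 114 109 104 104 103 110 105  89 122 127 133 140 142 133 120 106
 104 108  96  68  60  59  62  58  74 100 117 124 125]
390 246
[[ 86  81  86  83  80  56  58  83  82  80  80]
 [ 90  81  83  80  85  71  77  80  82  81  80]
 [100  85  93 125 130 127  90  79  81  79  77]
 [ 96 102 125 146  75  52 111  82  79  80  76]
 [ 80 100 146  29  34  32  31  66  82  80  79]
 [ 82  87 129  30  37  42  41  41  78  81  79]
 [ 82  81 113  26  44  36  37  39  78  80  77]
 [ 79  84 
[... 830 characters left out ...]
176 176 137 116 115 113 107 147 181 184 184 178 175 178 177]
 [174 173 132 115 113  90 113 181 184 184 184 183 181 175 175]
 [175 174 159 117 107  72 123 185 184 184 184 184 181 176 177]
 [176 176 174 142 112  70 118 183 185 184 184 184 181 176 176]
 [177 178 178 176 161  90  88 170 184 184 184 184 181 181 180]
 [179 179 180 180 180 144  97 114 159 176 180 180 181 180 180]
 [179 178 180 180 179 178 167 152 160 176 178 178 180 180 179]
 [168 177 176 177 176 177 177 177 178 178 177 177 178 179 179]
 [152 175 179 180 179 179 178 179 180 179 179 179 179 179 178]
 [167 158 177 177 177 177 178 177 177 176 177 176 176 177 177]]
travel [-0.05  0.1  14.82] rot [-0.1 -0.   0. ] alt [   0.   -0. -180.]
```

{"name": "send_rows", "arguments": {"commands": [{"rotation":[0,0,0],"travel":[0,0,4],"hand":3.2},{"rotation":[0,0,0],"travel":[0,0,8],"hand":3.2},{"rotation":[0,0,0],"travel":[0,0,12],"hand":3.2},{"rotation":[0,0,0],"travel":[0,0,14],"hand":3.2},{"rotation":[0,0,0],"travel":[0,0,14.8],"hand":3.2},{"rotation":[0,0,0],"travel":[0,0,14.8],"hand":3.2},{"rotation":[0,0,0],"travel":[0,0,14.8],"hand":2},{"rotation":[0,0,0],"travel":[0,0,14.8],"hand":0.6},{"rotation":[0,0,0],"travel":[0,0,14.8],"hand":0.6},{"rotation":[0,0,0],"travel":[0,0,14.8],"hand":0.6}], "squeeze": 20}}

```text
t: 33.05
eef_pos: [0.4318, -0.0571, 0.0287]
ee_rot: [2.157, 2.281, 0.001]
ft_force: [-1.3, 0.6, 4.9]
opening: 0.011
finger_force: 20.6
```

{"name": "send_rows", "arguments": {"commands": [{"rotation":[0,0,0],"travel":[0,0.4,0],"hand":0.6},{"rotation":[0,0,0],"travel":[0,1.2,0],"hand":0.6},{"rotation":[0,0,0],"travel":[0,2.4,0],"hand":0.6},{"rotation":[0,0,0],"travel":[0,3.9,0],"hand":0.6},{"rotation":[0,0,0],"travel":[0,5.6,0],"hand":0.6},{"rotation":[0,0,0],"travel":[0,7.4,0],"hand":0.6},{"rotation":[0,0,0],"travel":[0,9.2,0],"hand":0.6},{"rotation":[0,0,0],"travel":[0,11,0],"hand":0.6},{"rotation":[0,0,0],"travel":[0,12.4,0],"hand":0.6},{"rotation":[0,0,0],"travel":[0,13.4,0],"hand":0.6},{"rotation":[0,0,0],"travel":[0,13.9,0],"hand":0.6},{"rotation":[0,0,0],"travel":[0,14.1,0],"hand":0.6}]}}

```text
t: 34.55
eef_pos: [0.5726, -0.0478, 0.0287]
ee_rot: [2.158, 2.283, 0.004]
ft_force: [-5.0, 1.0, 8.5]
opening: 0.0113
finger_force: 20.8
```

{"name": "send_rows", "arguments": {"commands": [{"rotation":[0,0,0],"travel":[0,0.15,0],"hand":0.6},{"rotation":[0,0,0],"travel":[0,0.3,0],"hand":0.6},{"rotation":[0,0,0],"travel":[0,0.3,0],"hand":0.6}]}}

```text
t: 34.92
eef_pos: [0.5723, -0.0478, 0.0287]
ee_rot: [-2.156, -2.28, 0.003]
ft_force: [-8.1, 2.1, 10.1]
opening: 0.0108
finger_force: 21.0
```

Drawer is shut (position holds while force builds up). Release, rise, and return to the tray for the glass jar.

{"name": "send_rows", "arguments": {"commands": [{"rotation":[0,0,0],"travel":[0,0,0],"hand":2},{"rotation":[0,0,0],"travel":[0,0,0],"hand":3.2},{"rotation":[0,0,0],"travel":[0,0,0],"hand":3.2},{"rotation":[0,0,0],"travel":[0,0,-1],"hand":3.2},{"rotation":[0,0,0],"travel":[0,0,-4],"hand":3.2},{"rotation":[0,0,0],"travel":[0,0,-8],"hand":3.2},{"rotation":[0,0,0],"travel":[0,0,-13],"hand":3.2},{"rotation":[0,0,-10],"travel":[0,0,-15],"hand":6},{"rotation":[0,0,-20],"travel":[0,0,-15],"hand":8.5},{"rotation":[0,0,-20],"travel":[0,0,-15],"hand":8.5}]}}

```text
t: 36.17
eef_pos: [0.5751, -0.0487, 0.1785]
ee_rot: [1.732, 2.619, 0.001]
ft_force: [-0.2, 0.6, -0.2]
opening: 0.0838
finger_force: 0.0
```

```bash
python3 - <<'E'
from h import *
print(robot.sense()["opening"],tool()[:3,3],robot.sense()["t"])
go((.440,.380,.17,93.5))
E
```

```text
0.08382595319329082 [ 0.57514831 -0.04873095  0.17853028] 36.175
travel [44.74  4.36  0.82] rot [  0.    0.1 -70.4] alt [  0.  -0. 110.]
```

{"name": "send_rows", "arguments": {"commands": [{"rotation":[0,0,-7],"travel":[3,0.3,0],"hand":8.5},{"rotation":[0,0,-15],"travel":[8,0.8,0],"hand":8.5},{"rotation":[0,0,-23],"travel":[13,1.3,0],"hand":8.5},{"rotation":[0,0,-31],"travel":[18,1.8,0],"hand":8.5},{"rotation":[0,0,-39],"travel":[23,2.3,0],"hand":8.5},{"rotation":[0,0,-47],"travel":[28,2.8,0],"hand":8.5},{"rotation":[0,0,-55],"travel":[33,3.2,0],"hand":8.5},{"rotation":[0,0,-63],"travel":[38,3.7,0],"hand":8.5},{"rotation":[0,0,-70],"travel":[42.5,4.2,0],"hand":8.5},{"rotation":[0,0,-70.4],"travel":[44.7,4.4,0.8],"hand":8.5},{"rotation":[0,0,-70.4],"travel":[44.7,4.4,0.8],"hand":8.5},{"rotation":[0,0,-70.4],"travel":[44.7,4.4,0.8],"hand":8.5}]}}

```text
t: 37.67
eef_pos: [0.4394, 0.3784, 0.169]
ee_rot: [0.094, -3.14, 0.002]
ft_force: [0.1, -0.0, -0.4]
opening: 0.0848
finger_force: 0.0
```

```bash
python3 - <<'E'
from h import *
T=tool();im=robot.snapshot("wrist");cv2.imwrite("w12raw.png",im);print(T.round(4))
hsv=cv2.cvtColor(im,cv2.COLOR_BGR2HSV)
m=cv2.inRange(hsv,(80,80,40),(100,255,255));n,l,st,c=cv2.connectedComponentsWithStats(m)
if n>1:i=1+st[1:,4].argmax();print("cap",st[i],c[i])
print("exp",np.round(proj("wrist",(.4514,.38,.07),T)),np.round(proj("wrist",(.5716,.391,.109),T)))
u,v=map(int,proj("wrist",(.4514,.38,.07),T));print(hsv[v-55:v+56:6,u-55:u+56:6,2]);print(hsv[v-55:v+56:6,u-55:u+56:6,1])
go((.4514,.38,-.018,93.5))
E
```

```text
[[-9.982e-01 -5.980e-02 -5.000e-04  4.394e-01]
 [-5.980e-02  9.982e-01 -1.400e-03  3.784e-01]
 [ 6.000e-04 -1.400e-03 -1.000e+00  1.690e-01]
 [ 0.000e+00  0.000e+00  0.000e+00  1.000e+00]]
cap [274 320  30  38 939] [288.38764643 338.66986155]
exp [283. 208.] [287. 346.]
[[195 194 199 193 190 185 127 125 127 129 126 125 124 124 126 124 128 125
  120]
 [194 192 195 192 189 189 131 126 126 126 126 125 121 124 122 130 126 126
  123]
 [198 192 196 192 187 189 192 126 156 162 160 150 121 122 124 126 122 125
  123]
 [198 191 193 191 186 188 163 162 162 150 166 162 159 120 123 122 121 124
  125]
 [199 190 190 192 183 179 168 161 121 140 141 112 158 156 122 125 121 124
  124]
 [199 188 189 194 186 169 120 157 159 159 157 160 155 128 122 125 121 123
  126]
 [197 191 188 190 184 155 203 157 159 158 160 160 158 154 113 125 122 122
  124]
 [193 191 190 188 177 212 214 171 160 160 161 159 161 158 151 123 120 121
  122]
 [191 190 186 190 185 212 214 214 163 161 159 159 159 157 154 126 123 124
  122]
 [188 187 186 187 191 214 213 213 210 159 161 157 159 159 152 127 122 123
  120]
 [191 188 185 187 1
[... 1220 characters left out ...]
17 19 22 22 21 20  4  2  4  2]
 [ 1  4  1  3  7  1  2  4  1 21 19 23 22 21 22  4  4  2  4]
 [ 3  1  0  3  4  2  2  0  2  0 22 21 18 20 21  6  0  6  4]
 [ 1  3  4  3  1  2  4  2  4  2 19 21 25 21 23  0  0  2  2]
 [ 5  1  4  4  3  6  1  0  2  2  1 23 20 22  6  4  0  2  2]
 [ 5  1  3  3  3  1  6 18 20  5  2  5 18  2  4  4  2  0  6]
 [ 4  3  4  3  6  4  3  3  0 12 11  2  4  4  4  4  2  2  4]
 [ 4  1  3  3  3  3  1  3  6  4  2  4  2  6  2  6  2  4  4]
 [ 0  3  0  1  3  3  3  3  4  5  4  2  5  6  4  2  2  2  4]
 [ 0  3  1  3  1  0  3  1  1  4  6  4  1  3  3  4  2  4  2]
 [ 3  1  0  3  3  3  1  4  4  0  4  1  4  4  3  1  4  4  4]]
travel [-1.18  0.12 18.73] rot [-0.1 -0.  -0.1] alt [ -0.   0. 180.]
```

{"name": "send_rows", "arguments": {"commands": [{"rotation":[0,0,0],"travel":[-1.1,0.2,3],"hand":8.5},{"rotation":[0,0,0],"travel":[-1.1,0.2,8],"hand":8.5},{"rotation":[0,0,0],"travel":[-1.1,0.2,13],"hand":8.5},{"rotation":[0,0,0],"travel":[-1.1,0.2,16.5],"hand":8.5},{"rotation":[0,0,0],"travel":[-1.1,0.2,18],"hand":8.5},{"rotation":[0,0,0],"travel":[-1.1,0.2,18.6],"hand":8.5},{"rotation":[0,0,0],"travel":[-1.1,0.2,18.6],"hand":8.5},{"rotation":[0,0,0],"travel":[-1.1,0.2,18.6],"hand":7},{"rotation":[0,0,0],"travel":[-1.1,0.2,18.6],"hand":5},{"rotation":[0,0,0],"travel":[-1.1,0.2,18.6],"hand":5},{"rotation":[0,0,0],"travel":[-1.1,0.2,18.6],"hand":5}], "squeeze": 40}}

```text
t: 39.1
eef_pos: [0.4516, 0.3833, -0.0142]
ee_rot: [-0.098, 3.136, 0.003]
ft_force: [-1.0, -0.9, 5.4]
opening: 0.0604
finger_force: 44.1
```

{"name": "send_rows", "arguments": {"commands": [{"rotation":[0,0,0],"travel":[0,0,0],"hand":8.5},{"rotation":[0,0,0],"travel":[0,0,0],"hand":8.5},{"rotation":[0,0,0],"travel":[0,0,0.3],"hand":8.5},{"rotation":[0,0,0],"travel":[0,0,0.5],"hand":8.5},{"rotation":[0,0,0],"travel":[0,0,0.5],"hand":8.5},{"rotation":[0,0,0],"travel":[0,0,0.5],"hand":7},{"rotation":[0,0,0],"travel":[0,0,0.5],"hand":5},{"rotation":[0,0,0],"travel":[0,0,0.5],"hand":5},{"rotation":[0,0,0],"travel":[0,0,0.5],"hand":5}]}}

```text
t: 40.22
eef_pos: [0.4505, 0.3826, -0.021]
ee_rot: [-0.098, 3.139, 0.001]
ft_force: [0.1, 0.3, 2.7]
opening: 0.0606
finger_force: 43.8
```

```bash
python3 - <<'E'
from h import *
go((.5195,-.1185,.09,93.5))
E
```

```text
travel [ -3.77 -50.44 -11.12] rot [0.  0.1 0.1] alt [  -0.    0. -180.]
```

{"name": "send_rows", "arguments": {"commands": [{"rotation":[0,0,0],"travel":[0,0,-1],"hand":5},{"rotation":[0,0,0],"travel":[0,0,-4],"hand":5},{"rotation":[0,0,0],"travel":[0,0,-8.5],"hand":5},{"rotation":[0,0,0],"travel":[-0.1,-2,-12],"hand":5},{"rotation":[0,0,0],"travel":[-0.5,-7,-12],"hand":5},{"rotation":[0,0,0],"travel":[-1,-13,-12],"hand":5},{"rotation":[0,0,0],"travel":[-1.4,-19,-12],"hand":5},{"rotation":[0,0,0],"travel":[-1.9,-25,-12],"hand":5},{"rotation":[0,0,0],"travel":[-2.3,-31,-12],"hand":5},{"rotation":[0,0,0],"travel":[-2.8,-37,-12],"hand":5},{"rotation":[0,0,0],"travel":[-3.2,-43,-12],"hand":5},{"rotation":[0,0,0],"travel":[-3.6,-48,-12],"hand":5}]}}

```text
t: 41.72
eef_pos: [0.5155, -0.0967, 0.0984]
ee_rot: [0.096, -3.14, -0.0]
ft_force: [0.6, 0.1, -0.8]
opening: 0.0612
finger_force: 43.9
```

{"name": "send_rows", "arguments": {"commands": [{"rotation":[0,0,0],"travel":[-0.2,-2.4,0],"hand":5},{"rotation":[0,0,0],"travel":[-0.2,-2.4,0.5],"hand":5},{"rotation":[0,0,0],"travel":[-0.2,-2.4,2],"hand":5},{"rotation":[0,0,0],"travel":[-0.2,-2.4,4],"hand":5},{"rotation":[0,0,0],"travel":[-0.2,-2.4,4],"hand":5},{"rotation":[0,0,0],"travel":[-0.2,-2.4,4],"hand":5}]}}

```text
t: 42.48
eef_pos: [0.5192, -0.1174, 0.0583]
ee_rot: [0.1, -3.14, -0.0]
ft_force: [0.0, 0.1, -0.7]
opening: 0.0608
finger_force: 43.9
```

```bash
python3 - <<'E'
from h import *
s=robot.sense();T=tool();print(T.round(4),s["opening"],s["finger_force"])
im=robot.snapshot("wrist");g=cv2.cvtColor(im,cv2.COLOR_BGR2GRAY);cv2.imwrite("w13raw.png",im)
# coaster outline (black) rows/cols and lid extents
m=(cv2.GaussianBlur(g,(3,3),0)<45)
u,v=map(int,proj("wrist",(.5195,-.1185,.01),T));print("coaster exp",u,v)
for dv in range(-45,10,6):
    r=np.where(m[v+dv,u-60:u+60])[0];print(v+dv,(r.min()+u-60,r.max()+u-60) if len(r) else None)
zl=T[2,3]+.021-.0005+.07;u,v=map(int,proj("wrist",(T[0,3],T[1,3],zl),T));print("lid exp",u,v,zl)
for dv in range(-40,45,8):
    w=np.where(g[v+dv,u-60:u+60]>140)[0];print(v+dv,(w.min()+u-60,w.max()+u-60,len(w)) if len(w) else None)
go((.5195,-.1185,-.018,93.5))
E
```

```text
[[-9.980e-01 -6.390e-02 -5.000e-04  5.192e-01]
 [-6.390e-02  9.980e-01  3.000e-04 -1.174e-01]
 [ 5.000e-04  3.000e-04 -1.000e+00  5.830e-02]
 [ 0.000e+00  0.000e+00  0.000e+00  1.000e+00]] 0.06075752348403136 43.90350067347754
coaster exp 279 214
169 (np.int64(242), np.int64(312))
175 (np.int64(236), np.int64(318))
181 (np.int64(231), np.int64(323))
187 (np.int64(228), np.int64(326))
193 (np.int64(225), np.int64(329))
199 (np.int64(223), np.int64(331))
205 (np.int64(222), np.int64(332))
211 (np.int64(222), np.int64(334))
217 (np.int64(222), np.int64(338))
223 (np.int64(224), np.int64(331))
lid exp 279 355 0.14880758730939148
315 (np.int64(219), np.int64(338), 120)
323 (np.int64(219), np.int64(338), 120)
331 (np.int64(219), np.int64(338), 120)
339 (np.int64(219), np.int64(338), 120)
347 (np.int64(219), np.int64(338), 120)
355 (np.int64(219), np.int64(338), 120)
363 (np.int64(219), np.int64(338), 120)
371 (np.int64(219), np.int64(338), 120)
379 (np.int64(219), np.int64(285), 13)
387 None
395 None
travel [ 0.03 -0.08  7.69] rot [-0.   0.   0.1] alt [  -0.   -0. -180.]
```

{"name": "send_rows", "arguments": {"commands": [{"rotation":[0,0,0],"travel":[0,-0.2,2],"hand":5},{"rotation":[0,0,0],"travel":[0,-0.2,4.5],"hand":5},{"rotation":[0,0,0],"travel":[0,-0.2,6.3],"hand":5},{"rotation":[0,0,0],"travel":[0,-0.2,7],"hand":5},{"rotation":[0,0,0],"travel":[0,-0.2,7.4],"hand":5},{"rotation":[0,0,0],"travel":[0,-0.2,7.6],"hand":5},{"rotation":[0,0,0],"travel":[0,-0.2,7.6],"hand":5}]}}

```text
t: 43.4
eef_pos: [0.52, -0.1205, -0.017]
ee_rot: [-0.098, 3.139, -0.001]
ft_force: [0.1, 0.1, -1.2]
opening: 0.0606
finger_force: 43.9
```

{"name": "send_rows", "arguments": {"commands": [{"rotation":[0,0,0],"travel":[0,0,0.1],"hand":5},{"rotation":[0,0,0],"travel":[0,0,0.2],"hand":5},{"rotation":[0,0,0],"travel":[0,0,0.2],"hand":5}]}}

```text
t: 43.78
eef_pos: [0.5199, -0.1205, -0.019]
ee_rot: [-0.098, 3.139, -0.001]
ft_force: [-0.4, -0.1, 1.4]
opening: 0.0608
finger_force: 44.2
```

{"name": "send_rows", "arguments": {"commands": [{"rotation":[0,0,0],"travel":[0,0,0],"hand":6.6},{"rotation":[0,0,0],"travel":[0,0,0],"hand":7.5},{"rotation":[0,0,0],"travel":[0,0,0],"hand":8.5},{"rotation":[0,0,0],"travel":[0,0,0],"hand":8.5},{"rotation":[0,0,0],"travel":[0,0,-2],"hand":8.5},{"rotation":[0,0,0],"travel":[0,0,-6],"hand":8.5},{"rotation":[0,0,0],"travel":[0,0,-12],"hand":8.5},{"rotation":[0,0,0],"travel":[0,0,-17],"hand":8.5},{"rotation":[0,0,0],"travel":[0,0,-19],"hand":8.5},{"rotation":[0,0,0],"travel":[0,0,-19],"hand":8.5}]}}

```text
t: 45.02
eef_pos: [0.5211, -0.1209, 0.1729]
ee_rot: [-0.098, 3.135, -0.003]
ft_force: [-0.2, -0.2, -1.3]
opening: 0.0846
finger_force: 0.0
```

```bash
python3 - <<'E'
from h import *
T=tool();im=robot.snapshot("wrist");cv2.imwrite("w14raw.png",im);print(T[:3,3])
g=cv2.cvtColor(im,cv2.COLOR_BGR2GRAY)
m=(cv2.GaussianBlur(g,(3,3),0)<45)
u,v=map(int,proj("wrist",(.5195,-.1195,.01),T));print("coaster exp",u,v)
for dv in range(-48,40,8):
    r=np.where(m[v+dv,u-45:u+46])[0];print(v+dv,(r.min()+u-45,r.max()+u-45) if len(r) else None)
u,v=map(int,proj("wrist",(.5199,-.1205,.072),T));print("lid exp",u,v);print(g[v-50:v+51:5,u-50:u+51:5])
E
```

```text
[ 0.5211375  -0.12089914  0.17292038]
coaster exp 283 175
127 None
135 None
143 (np.int64(261), np.int64(304))
151 (np.int64(253), np.int64(312))
159 (np.int64(248), np.int64(317))
167 (np.int64(246), np.int64(319))
175 (np.int64(245), np.int64(320))
183 (np.int64(246), np.int64(319))
191 None
199 None
207 None
lid exp 282 192
[[124 122 101  97 116 111  42  38  38  43  40  38  40  35  39 113 119 114
  119 109 111]
 [125 120 124 116 107  35  34  43  42  44  52  49  40  43  39  36  88 129
   99  85 104]
 [102 116 119 119  43  29  42  60 118 138 137 137 130  70  39  40  38  97
   83  83  80]
 [ 77 101  94  67  26  35  72 139 142 123 134 141 138 134 102  42  36  47
   81  80  88]
 [ 75  89  93  36  31  50 142 141 161 212 218 214 170 136 136  95  37  41
   76  87 105]
 [ 98 112 111  30  42 105 146 220 219 220 220 220 220 220 198 136  34  37
   89  92  92]
 [111 114  86  25  45 146 219 219 220 220 221 220 220 220 220 211  67  29
   62  95  99]
 [101 112  90  31  65 219 219 221 220 220 220 220 220 219 220 220 151  27
   42  76 105]
 [ 92 112 103  35 113 219 221 220 220 221 221 218 220 219 2
[... 398 characters left out ...]
5 113 120 217 220 219 220 221 222 220 220 219 220 219 127  82
   93 129 118]
 [101 100 128 122 126 115 219 220 220 219 221 220 220 219 220 172 102  98
   93 102 115]
 [128  98 101  98 102  94 106 214 220 220 220 220 220 220 176 124 110  88
   91  95 130]
 [103 103 116  96  97 101  84  85 108 170 201 196 145  72  80 109  83 112
  132 108 108]
 [110 124 107  83  92 129 120 120  98  78  82  87  88  55  59  60  73  83
   85  75  81]
 [103 106 103 102  85 107 113 102 110  84  72  80  75  57  95  70  84  81
   64  64  71]
 [125 117 123 124 107  93 106  81  98  82  72  69  89  80  71  70  77  68
   63  77  70]
 [127 114  98 103  98 101  91  89  98  95  56  61  76  74  71  59  47  65
   59  58  77]]
```

The jar's lid is concentric with the wide coaster. Next, the phial.

{"name": "send_rows", "arguments": {"commands": [{"rotation":[0,0,0],"travel":[-0.4,0,0],"hand":7.5},{"rotation":[0,0,0],"travel":[-1,5,0],"hand":7.5},{"rotation":[0,0,0],"travel":[-1.8,11,0],"hand":7.5},{"rotation":[0,0,0],"travel":[-2.8,17,0],"hand":7.5},{"rotation":[0,0,0],"travel":[-3.8,23,0],"hand":7.5},{"rotation":[0,0,0],"travel":[-4.8,29,0],"hand":7.5},{"rotation":[0,0,0],"travel":[-5.8,35,0],"hand":7.5},{"rotation":[0,0,0],"travel":[-6.8,41,0],"hand":7.5},{"rotation":[0,0,0],"travel":[-7.8,47,0],"hand":7.5},{"rotation":[0,0,0],"travel":[-8.2,50.5,0],"hand":7.5},{"rotation":[0,0,0],"travel":[-8.2,50.7,0],"hand":7.5},{"rotation":[0,0,0],"travel":[-8.2,50.7,0],"hand":7.5}]}}

```text
t: 46.58
eef_pos: [0.5691, 0.3902, 0.1685]
ee_rot: [0.098, -3.137, 0.003]
ft_force: [0.2, -0.2, 0.2]
opening: 0.075
finger_force: 0.0
```

```bash
python3 - <<'E'
from h import *
T=tool();im=robot.snapshot("wrist");print(T.round(3))
hsv=cv2.cvtColor(im,cv2.COLOR_BGR2HSV);m=cv2.inRange(hsv,(80,80,40),(100,255,255))
n,l,st,c=cv2.connectedComponentsWithStats(m);i=1+st[1:,4].argmax();x,y,w,h,a=st[i];print(st[i])
p=fit(.014,.109,(x,x+w,None,y+h),[.571,.391],T)
go((p[0],p[1],.0195,93.5))
E
```

```text
[[-0.998 -0.063 -0.003  0.569]
 [-0.063  0.998 -0.002  0.39 ]
 [ 0.003 -0.002 -1.     0.168]
 [ 0.     0.     0.     1.   ]]
[ 268  190   35   39 1082]
[0.5712 0.3936] [-0.3  0.3  0. ]
travel [-0.23  0.4  14.97] rot [-0.1 -0.1  0. ] alt [   0.   -0. -180.]
```

{"name": "send_rows", "arguments": {"commands": [{"rotation":[0,0,0],"travel":[-0.2,0.2,4],"hand":7.5},{"rotation":[0,0,0],"travel":[-0.2,0.2,8],"hand":7.5},{"rotation":[0,0,0],"travel":[-0.2,0.2,12],"hand":7.5},{"rotation":[0,0,0],"travel":[-0.2,0.2,14],"hand":7.5},{"rotation":[0,0,0],"travel":[-0.2,0.2,14.8],"hand":7.5},{"rotation":[0,0,0],"travel":[-0.2,0.2,15],"hand":7.5},{"rotation":[0,0,0],"travel":[-0.2,0.2,15],"hand":6},{"rotation":[0,0,0],"travel":[-0.2,0.2,15],"hand":4.5},{"rotation":[0,0,0],"travel":[-0.2,0.2,15],"hand":3},{"rotation":[0,0,0],"travel":[-0.2,0.2,15],"hand":3},{"rotation":[0,0,0],"travel":[-0.2,0.2,15],"hand":3}]}}

```text
t: 48.0
eef_pos: [0.5727, 0.3935, 0.0224]
ee_rot: [-0.098, 3.137, 0.002]
ft_force: [0.3, -0.6, 6.7]
opening: 0.0404
finger_force: 40.7
```

```bash
python3 - <<'E'
from h import *
print(robot.sense()["joints"].round(2));go((.511,.0195,.12,93.5))
E
```

```text
[ 0.51  0.52  0.32  1.37 -0.    0.44]
travel [  8.47 -36.93  -9.83] rot [0.1 0.2 0.1] alt [  -0.    0. -180.]
```

{"name": "send_rows", "arguments": {"commands": [{"rotation":[0,0,0],"travel":[0,0,0],"hand":6},{"rotation":[0,0,0],"travel":[0,0,0],"hand":6},{"rotation":[0,0,0],"travel":[0,0,0.2],"hand":6},{"rotation":[0,0,0],"travel":[0,0,0.3],"hand":6},{"rotation":[0,0,0],"travel":[0,0,0.3],"hand":6},{"rotation":[0,0,0],"travel":[0,0,0.3],"hand":4.5},{"rotation":[0,0,0],"travel":[0,0,0.3],"hand":3},{"rotation":[0,0,0],"travel":[0,0,0.3],"hand":3},{"rotation":[0,0,0],"travel":[0,0,0.3],"hand":3}]}}

```text
t: 49.12
eef_pos: [0.5718, 0.393, 0.0178]
ee_rot: [-0.098, 3.139, 0.0]
ft_force: [0.5, -0.8, 1.2]
opening: 0.0406
finger_force: 40.5
```

{"name": "send_rows", "arguments": {"commands": [{"rotation":[0,0,0],"travel":[0,0,-1],"hand":3},{"rotation":[0,0,0],"travel":[0,0,-4],"hand":3},{"rotation":[0,0,0],"travel":[0,0,-8],"hand":3},{"rotation":[0,0,0],"travel":[0.5,-2,-10],"hand":3},{"rotation":[0,0,0],"travel":[1.6,-7,-10],"hand":3},{"rotation":[0,0,0],"travel":[2.8,-12,-10],"hand":3},{"rotation":[0,0,0],"travel":[4,-17.5,-10],"hand":3},{"rotation":[0,0,0],"travel":[5.2,-23,-10],"hand":3},{"rotation":[0,0,0],"travel":[6.5,-28.5,-10],"hand":3},{"rotation":[0,0,0],"travel":[7.7,-33.5,-10],"hand":3},{"rotation":[0,0,0],"travel":[8.3,-36.3,-10],"hand":3},{"rotation":[0,0,0],"travel":[8.4,-36.9,-10],"hand":3}]}}

```text
t: 50.62
eef_pos: [0.5106, 0.0178, 0.118]
ee_rot: [-0.093, 3.14, -0.0]
ft_force: [-0.0, 0.2, -1.0]
opening: 0.0407
finger_force: 40.6
```

{"name": "send_rows", "arguments": {"commands": [{"rotation":[0,0,0],"travel":[0,0,2],"hand":3},{"rotation":[0,0,0],"travel":[0,0,4],"hand":3},{"rotation":[0,0,0],"travel":[0,0,6],"hand":3},{"rotation":[0,0,0],"travel":[0,0,6],"hand":3},{"rotation":[0,0,0],"travel":[0,0,6],"hand":3}]}}

```text
t: 51.25
eef_pos: [0.5113, 0.02, 0.0582]
ee_rot: [-0.1, 3.139, 0.0]
ft_force: [-0.5, 0.0, -0.7]
opening: 0.0409
finger_force: 40.6
```

```bash
python3 - <<'E'
from h import *
s=robot.sense();T=tool();print(T.round(4),s["opening"],s["finger_force"])
im=robot.snapshot("wrist");g=cv2.cvtColor(im,cv2.COLOR_BGR2GRAY);cv2.imwrite("w15raw.png",im)
m=(cv2.GaussianBlur(g,(3,3),0)<48)
u,v=map(int,proj("wrist",(.511,.0195,.01),T));print("coaster exp",u,v,[np.round(proj("wrist",(.511+a,.0195+b,.01),T)) for a,b in((.032,0),(-.032,0),(0,.032),(0,-.032))])
for dv in range(-48,10,6):
    r=np.where(m[v+dv,u-60:u+60])[0];print(v+dv,(r.min()+u-60,r.max()+u-60) if len(r) else None)
hsv=cv2.cvtColor(im,cv2.COLOR_BGR2HSV);mm=cv2.inRange(hsv,(80,80,40),(100,255,255))
n,l,st,c=cv2.connectedComponentsWithStats(mm);i=1+st[1:,4].argmax();print(st[i])
x,y,w,h,a=st[i];fit(.014,T[2,3]+.091,(x,x+w,None,None),[T[0,3],T[1,3]],T)
go((.511,.0195,.0198,93.5))
E
```

```text
[[-9.980e-01 -6.340e-02  1.000e-03  5.113e-01]
 [-6.340e-02  9.980e-01  2.000e-04  2.000e-02]
 [-1.000e-03  1.000e-04 -1.000e+00  5.820e-02]
 [ 0.000e+00  0.000e+00  0.000e+00  1.000e+00]] 0.04085001402849135 40.64383397810161
coaster exp 280 213 [array([278., 252.]), array([283., 172.]), array([323., 216.]), array([238., 211.])]
165 None
171 (np.int64(273), np.int64(287))
177 (np.int64(258), np.int64(304))
183 (np.int64(252), np.int64(309))
189 (np.int64(248), np.int64(314))
195 (np.int64(244), np.int64(315))
201 (np.int64(242), np.int64(317))
207 (np.int64(241), np.int64(319))
213 (np.int64(241), np.int64(320))
219 (np.int64(242), np.int64(320))
[ 244  289   83   93 6210]
[0.5105 0.0219] [0. 0.]
travel [ 0.08 -0.02  3.89] rot [-0.   0.1  0.1] alt [  -0.   -0. -180.]
```

{"name": "send_rows", "arguments": {"commands": [{"rotation":[0,0,0],"travel":[0,-0.1,1.5],"hand":3},{"rotation":[0,0,0],"travel":[0,-0.1,2.8],"hand":3},{"rotation":[0,0,0],"travel":[0,-0.1,3.4],"hand":3},{"rotation":[0,0,0],"travel":[0,-0.1,3.7],"hand":3},{"rotation":[0,0,0],"travel":[0,-0.1,3.7],"hand":3}]}}

```text
t: 51.92
eef_pos: [0.511, 0.0183, 0.0204]
ee_rot: [-0.098, 3.14, -0.0]
ft_force: [-0.6, 0.6, 0.1]
opening: 0.0408
finger_force: 40.6
```

{"name": "send_rows", "arguments": {"commands": [{"rotation":[0,0,0],"travel":[0,0,0.1],"hand":3},{"rotation":[0,0,0],"travel":[0,0,0.2],"hand":3},{"rotation":[0,0,0],"travel":[0,0,0.2],"hand":3}]}}

```text
t: 52.3
eef_pos: [0.5116, 0.0183, 0.0196]
ee_rot: [-0.098, 3.138, -0.0]
ft_force: [-0.9, -0.4, 4.1]
opening: 0.0411
finger_force: 41.1
```

{"name": "send_rows", "arguments": {"commands": [{"rotation":[0,0,0],"travel":[0,0,0],"hand":4.5},{"rotation":[0,0,0],"travel":[0,0,0],"hand":6},{"rotation":[0,0,0],"travel":[0,0,0],"hand":7.5},{"rotation":[0,0,0],"travel":[0,0,-1],"hand":7.5},{"rotation":[0,0,0],"travel":[0,0,-5],"hand":7.5},{"rotation":[0,0,0],"travel":[0,0,-10],"hand":7.5},{"rotation":[0,0,0],"travel":[0,0,-15],"hand":7.5},{"rotation":[0,0,0],"travel":[3,0,-20],"hand":7.5},{"rotation":[0,0,0],"travel":[8,-3,-22],"hand":7.5},{"rotation":[0,0,0],"travel":[10,-6,-22],"hand":7.5},{"rotation":[0,0,0],"travel":[10,-6,-22],"hand":7.5},{"rotation":[0,0,0],"travel":[10,-6,-22],"hand":7.5}]}}

```text
t: 53.8
eef_pos: [0.415, -0.0475, 0.2387]
ee_rot: [-0.097, 3.139, 0.001]
ft_force: [0.2, -0.1, -0.2]
opening: 0.0751
finger_force: 0.0
```

```bash
python3 - <<'E'
from h import *
T=tool();im=robot.snapshot("wrist");cv2.imwrite("w16raw.png",im);print(T[:3,3].round(4))
hsv=cv2.cvtColor(im,cv2.COLOR_BGR2HSV);g=hsv[...,2]
m=cv2.inRange(hsv,(80,80,40),(100,255,255));n,l,st,c=cv2.connectedComponentsWithStats(m);i=1+st[1:,4].argmax();x,y,w,h,a=st[i];print(st[i])
fit(.014,.111,(x,x+w,None,y+h),[.511,.02],T)
lm=cv2.inRange(hsv,(0,0,205),(180,30,255));n,l,st,c=cv2.connectedComponentsWithStats(lm)
for i in range(1,n):
    if st[i,4]>400:
        print(st[i],pix("wrist",*c[i],.072,T).round(3))
# handle line and drawer gap
for yy in(-.07,-.03):
    u,v=map(int,proj("wrist",(.574,yy,.078),T));print("handle exp",u,v,g[v-14:v+15,u])
for p in((.6805,-.0937,.068),):
    u,v=map(int,proj("wrist",p,T));print(u,v)
    if v<400:print(g[v-18:v+19:4,u-18:u+19:4])
t=robot.snapshot("top");u,v=map(int,proj("top",(.53,-.385,.115)));print(t[v-10:v+11:2,u-10:u+11:2,0])
E
```

```text
[ 0.415  -0.0475  0.2387]
[323 257  26  30 621]
[0.5117 0.0177] [ 0.1 -0.1 -0. ]
[   0  145   83  149 5044] [ 0.472 -0.311  0.072]
[ 193  237   48   43 1559] [ 0.519 -0.119  0.072]
[193 337 179   3 506] [ 0.632 -0.036  0.072]
[191 344 177   3 499] [ 0.644 -0.031  0.072]
handle exp 255 301 [ 86  95 100 101 100  92  81  85  93  95  90  91 118 147 168 190 213 218
 205 188 166 129 118 117 122 119 120 122 120]
handle exp 287 303 [ 95 100 102 107 118 132 135 133 117 103 120 145 169 189 209 216 207 189
 166 136 122 120 123 123 119 121 122 121 120]
236 362
[[203 205 207 206 208 208 206 211 209 209]
 [160 159 156 160 162 171 152 142 143 143]
 [ 88  89  89 134 153 167 132  90  90  90]
 [ 91  89  89  97  59  60 136  91  86  89]
 [ 91  90  89  66  64  66  73  89  91  88]
 [ 88  89  83  67  62  67  79  91  89  90]
 [ 94  94  96  92  75  82  95  93  96  95]
 [ 90  93  91  91  91  88  92  92  91  90]
 [ 91  91  85  29  33  30  30  31  29  32]
 [130 130  93  27  29  27  34  30  27  22]]
[[173 162 172 178 178 177 178 177 177 177 176]
 [130 120 129 160 180 182 180 180 179 180 179]
 [118 118 117 130 176 186 183 180 179 181 180]
 [117 107 104 173 187 187 186 185 182 179 179]
 [111  80 122 187 187 186 187 187 183 178 178]
 [108  72 125 187 186 187 187 187 182 180 179]
 [133  76 107 182 186 187 187 187 184 181 180]
 [179 117  79 151 180 185 185 185 184 183 183]
 [182 172 137 118 142 173 177 179 182 182 182]
 [180 181 179 177 178 181 181 181 181 182 181]
 [180 181 182 181 183 182 181 181 181 182 181]]
```

```bash
python3 -c "
from plant import robot
print(robot.finish_job())"
```

```text
the job is handed in; nothing more can be done
None
```

I handed the job in at about 54 s of the 136 s allowed, and no verdict came back. My last camera checks showed the white jar on the pan, the vial standing in the shut drawer, and the glass jar and amber phial centred to within about 2 mm on their own coasters.

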